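Inspection torch from its spring clips to the microscope's rest

ROBOT

A 6-joint arm with a two-finger parallel gripper is mounted at the origin on the work surface. World frame = base frame: x ahead of the robot, y to its left, z up, the work surface at z = 0. Lengths are in m, angles in degrees, forces in N, time in s.
With the tool pointing down it reaches from about 0.375 to 0.9 m from the base axis. Payload 3.1 kg.
Tool frame: the origin (TCP) lies on the centre line of the jaws, within the pads' length; the fingertips stand 25 mm ahead of it and the grasp point (between the pads) lies 6 mm ahead of it; z points along the fingers, y is the line along which they close (so a half turn about z gives the same grasp; the last joint's range is limited). The gripper opens to 87 mm and grips with 3 to 60 N. Pads are 19 mm wide; open, the fingers measure 117 mm over their backs; the gripper's body (75 mm by 190 mm) begins 51 mm behind the grasp point.
Start: joints at [59.96, 30.224, 82.088, -0, 67.689, -10.227], TCP at [0.212, 0.588, 0.226] pointing down, gripper open.
Joint ranges: [-176.69, 176.69], [-43.24, 126.21], [12.49, 139.97], [-82, 262], [0, 151.66], [-163.58, 163.58]. Speed limits (degrees/s): [159.86, 159.86, 180, 180, 180, 180].

INTERFACE

Orientations are given as a 3x3 rotation matrix whose columns are the frame's x, y, z axes.
In Python, from rig import * gives the robot as it stands.
- The arm moves only by the tool step_arm, never from a script. Its argument "steps" is a list of rows, each a list of 7 numbers: the shift along the tool's x, y, z normalised to -1 to 1, where 1 is 0.3 m, then the turn, a rotation vector about the tool's x, y, z normalised to -1 to 1, where 1 is 45 degrees, then the gripper's target within -1 to 1 (shut at 1, half-way at 0, fully open at -1). A call has 1 to 8 rows; each row is the pose to reach, as a shift and turn from the pose commanded when the call began, along the tool's axes at that moment; what a row does not reach only later rows make up. A row lasts 1/12 s, in which the tool goes at most 41.7 mm and 7.16 degrees, less where a joint would pass 70% of its speed; a pose out of reach is approached as far as the arm can. A call with a number of a shift or a turn outside -1 to 1 is refused whole. A call with a gripper value outside its range is refused whole. The fingers move at their own pace and stop on an object; the grip force is fixed at half the most. Time passes only in rows, so rows that repeat a pose let the fingers close. It gives the time, the measured TCP pose, the force, the opening and the grip force at its end, in the units of the state.
- read_state(): the state, without advancing time (a new reading comes with each control period).
- capture(name): name is "scene" or "top" or "wrist"; returns a dict with "image" (420x560x3 uint8, red, green, blue), "vertical_fov" (degrees; the focal length in pixels is half the picture's height over the tangent of half this angle, whatever the lens; pixels are square), "cx", "cy" (the principal point, pixels), "k1" (the pictures are not rectified: a ray, as slopes to the right and down, at radius r is drawn at 1 + k1 r^2 times it, then the intrinsics apply), "world_from_camera" (4x4, takes a point from camera to world coordinates); the wrist camera has in their place "T_tool_cam" (4x4, takes a point from camera to tool coordinates, whose origin is the TCP and whose axes are the flange's). Camera axes: x right, y down, z forward; pixel columns grow to the right and rows downward; lengths in m; the calibration is good to about 2 mm. A picture is of the moment at which its call begins: read the wrist's pose just before it. There is no depth.
- hand_in(): hands the job in; it is judged then, once.
The state is a dict: "time_s": time; "joint_positions": joint angles; "qvel": joint speeds; "tau": joint torques, N m; "position": TCP position; "tcp_rot": TCP orientation; "force": force on the tool from outside, world axes, zero at the start; "moment": the same for the moment, N m; "opening": opening from 0.0 (shut) to 1.0 (fully open); "grasp_force": force on a finger pad.
Only numpy, scipy, OpenCV 4.12 (cv2) and the standard library are available. Lean on these libraries where they do the work, as an engineer would, in place of code of your own. Each camera call takes 0.05 s, during which the arm holds its last target. There are 200 camera calls.

TASK

Swing the sloping cabinet's door wide open by its handle, pull the torch straight out of its spring clips, and lower it, without dropping it, into the two notches of the rest in front of the microscope, its barrel in both notches and its lens towards the microscope. Then let go and swing the cabinet's door fully shut again. Do not disturb the other things on the bench.

Things in the scene. Friction and masses are not known exactly. Their poses are not given: they have to be found in the camera images.
- cabinet: wooden cabinet fixed to the bench, 250 mm wide, 250 deep, 190 high. Its front slopes up away from the robot at 28 degrees from level (normal: cabinet (-0.469, 0, 0.883)), covered by one door; behind it is a shallow bay, its floor parallel to the door and 52 mm below it. Origin under its middle at bench height; x away from the robot, y left, z up.
- door (a joint): angle of the cabinet's door (rad): 0 shut, 1.75 its stop; it may start a little ajar. Hinged along its left edge (the hinge line runs up the slope); its right edge lifts off the slope. 254 mm along the slope, 246 wide, 8 thick. A friction hinge (0.4 N m) holds it at any angle; about 2 to 4 N at the handle moves it.
- door_hinge (a point): middle of the door's hinge line, on the door's underside. Axes turn with the door: x uphill along the hinge line, z out of the door's outer face, y from the handle towards the hinge. With the door shut they are parallel to those of clip_seat.
- door_handle (a point): middle of the door's handle near its right edge: a round steel bar 10 mm thick, 100 mm long with a foot at each end, parallel to the hinge line, its axis 42 mm off the door's outer face. In the axes of door_hinge it lies at (0, -0.228, 0.050) m; its own axes are parallel to those.
- clip_seat (a point): fixed point on the axis of the clipped torch, midway between the clips, 26 mm above the bay's floor. z straight out of the slope (the way the clips open), x uphill, y left. Pulled along z the torch meets up to about 15 to 18 N (most at 8 mm), then is free within 30 mm. The bay is 234 mm wide (y) and 240 mm along the slope (x), the seat in its middle.
- bay: the two C-shaped spring clips in the cabinet, fixed, facing out of the slope. Each is a pair of sprung steel leaves 12 mm wide along y, centred 42 mm left and right of clip_seat, reaching 22 mm from the torch's axis uphill and downhill and 45 mm above the bay's floor. 72 mm of barrel is free between them. Origin on the bay's floor under clip_seat; same axes.
- torch: torch 160 mm long, about 0.16 kg: round black barrel 28 mm across from 66 mm behind the origin to 54 mm ahead of it, then an aluminium head 34 mm across with the lens; tail cap 32 mm across, 14 mm long. Origin on its axis, midway along it; x along the axis to the lens. Starts in the clips behind the door, lens to the cabinet's right (-y).
- torch_lens (a point): centre of the torch's lens, 80 mm from the torch's origin along its x.
- microscope: white microscope fixed to the bench at the right, about 420 mm tall. Origin at bench height under the middle of its black stage (150 x 130 mm, top 112 mm above the bench); pillar and eyepieces at -y, the torch rest before it at +y. To be left alone.
- rest: torch rest, a dark steel stand fixed to the bench 190 mm before the middle of the microscope's stage: base 116 x 90 mm, a post, and on top two open V notches (45 degree flanks, about 60 mm wide at the mouth, 9 mm thick) 38 mm either side of its middle. Origin under its middle at bench height; x along the line of the notches towards the microscope, z up.
- rest_seat (a point): point on the axis of a torch lying in the rest, midway between its notches, 135 mm above the bench; axes as for rest. The flanks rise to about 9 mm above this point; the bar that joins the notches tops out 45 mm below it.
- jar: closed glass jar, 66 mm across, 85 mm tall; origin at the centre of its underside. A bystander.
- mug: white mug, 78 mm across, 90 mm tall, origin at the centre of its underside. A bystander.
- tin: steel can with a paper label, 68 mm across, 100 mm tall, origin at the centre of its underside. A bystander.
- slide_box: wooden slide box, 80 x 110 x 36 mm, lying in front of the cabinet, origin at the centre of its underside. A bystander.
- dish: covered glass dish, 88 mm across, 18 mm high, origin at the centre of its underside. A bystander.
- brush: flat brush 190 mm long lying on the bench. A bystander.
Not all that is in view belongs to the job. What is shaped like the rest but green is not meant.

How it is judged (in metres and radians):
On the way, in this order (a step that is already met when the one before it is completed fails the run):
1. the door is swung wide open (beyond 80 degrees) (value of joint door above 1.4 rad), for 0.2 s.
2. the torch is out of its clips, with the door still open (distance between torch and clip_seat above 0.06 m and value of joint door above 0.8 rad), for 0.1 s.
3. the torch is lowered into the notches of the rest while still held (within 20 mm of its seat) (horizontal distance between torch and rest_seat below 0.027 m and z of torch in the frame of rest_seat between -0.01 and 0.02 m and angle between the x axis of torch and the x axis of rest_seat, either way round below 0.2 rad and contact force between the fingers and torch above 0.5 N), for 0.05 s.
4. the torch lies released in both notches, lens towards the microscope (x of torch in the frame of rest_seat between -0.016 and 0.026 m and y of torch in the frame of rest_seat between -0.007 and 0.007 m and z of torch in the frame of rest_seat between -0.007 and 0.007 m and angle between the x axis of torch and the x axis of rest_seat, either way round below 0.12 rad and x of torch_lens in the frame of rest_seat above 0.04 m and contact force between the fingers and torch below 0.05 N and linear speed of torch below 0.02 m/s), for 0.3 s.
At the end, for the whole second after the job is handed in: The torch lies released and at rest in both notches (axis within 7 mm of the seat sideways and in height and within 0.12 rad of its line; middle from 16 mm behind to 26 mm ahead of the rest's middle), lens towards the microscope, and the cabinet's door is shut to within 0.05 rad (all of step 4 and value of joint door below 0.05 rad); the robot touches nothing.
It fails at once if a bystander is shifted by more than 30 mm or knocked over (distance of any of jar, mug, tin, slide_box, dish, brush from where it was at the start of the episode above 0.03 m or angle between any of jar, mug, tin's own z axis and vertical above 0.5 rad).
It also fails if it takes over 72 s, if anything falls off the work surface, if the arm or the gripper's body presses on something with over 40 N, if the wrist force passes 120 N, or if a joint passes its speed limit or range.

## Working session

There is one attempt and no reset: what is moved stays moved. The work goes in short steps, Python scripts to look and compute and a tool call to move; the robot and the scene stay as the last step left them, time stands still between calls to the robot, and variables do not carry over. Pictures are saved under pics/ and viewed, at most 10 in all, crops included, and the job is handed in when it is done.

Besides the shell and the picture viewer there is one more tool, called after "Call:" as name(argument=value, ...), one argument or row to a line, values as JSON. step_arm: Moves the arm, as the interface text tells. Scaled input: -1 to 1 covers 0.3 m each way for a shift and 45 degrees each way for a turn. Its arguments: {"type":"object","properties":{"steps":{"type":"array"}},"required":["steps"]}

```bash
ls; mkdir -p pics
python3 - <<'E'
from rig import *
import cv2, numpy as np
s=read_state(); print(s)
for n in ["scene","top"]:
    c=capture(n); cv2.imwrite(f"pics/{n}0.png",c["image"][:,:,::-1]); np.savez(f"{n}0.npz",**c)
    print(n,{k:v for k,v in c.items() if k!="image"})
E
```

```text
pics
{'time_s': 0.0, 'joint_positions': array([ 5.99605806e+01,  3.02804162e+01,  8.21566431e+01,  5.25140665e-04,
        6.76877913e+01, -1.02272756e+01]), 'qvel': array([0.11889397, 0.03637422, 0.04848997, 0.08213025, 0.0434366 ,
       0.05264858]), 'tau': array([-4.25213211e-04, -4.40044641e+01, -1.76589811e+01,  6.34526485e-02,
        5.83266187e-02, -1.68127090e-04]), 'position': array([0.2114379 , 0.58738094, 0.22465464]), 'tcp_rot': array([[-9.40807552e-01,  3.38939439e-01, -1.09816489e-03],
       [ 3.38940987e-01,  9.40805753e-01, -1.88212060e-03],
       [ 3.95234945e-04, -2.14292636e-03, -9.99997626e-01]]), 'force': array([-0.3669867 , -0.08482956,  0.31614359]), 'moment': array([ 0.03554399, -0.00332474,  0.0555747 ]), 'grasp_force': 0.0, 'opening': 1.0042527537267187}
scene {'vertical_fov': 51.02741417454513, 'cx': 274.38889792038276, 'cy': 214.21420334740813, 'k1': -0.11810682843229817, 'world_from_camera': array([[ 0.15130971,  0.63587726, -0.75681272,  1.61979001],
       [ 0.98839235, -0.0867645 ,  0.12470956, -0.14864837],
       [ 0.0136355 , -0.76689767, -0.64162453,  1.03547699],
       [ 0.        ,  0.        ,  0.        ,  1.        ]])}
top {'vertical_fov': 51.6672262748249, 'cx': 275.0735523998023, 'cy': 215.2556522900057, 'k1': -0.022945604255343664, 'world_from_camera': array([[-0.00498278, -0.98709013,  0.16008828,  0.30792566],
       [-0.99996543,  0.00598397,  0.0057725 ,  0.00951783],
       [-0.00665594, -0.16005398, -0.98708582,  1.53196977],
       [ 0.        ,  0.        ,  0.        ,  1.        ]])}
```

View pics/scene0.png

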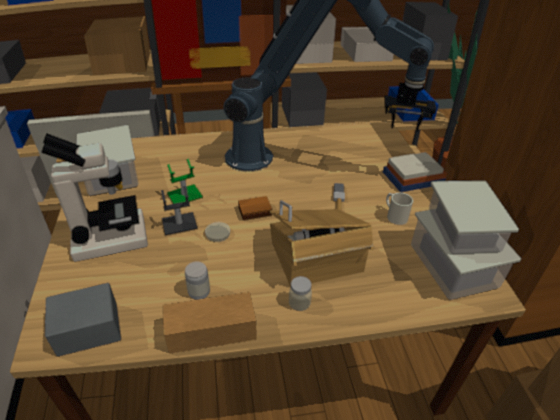

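View pics/top0.png

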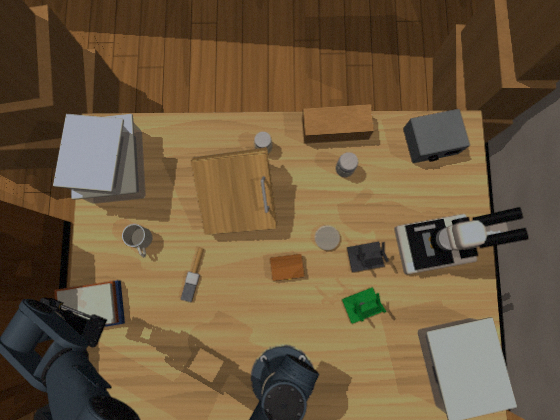

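Both views: the top one shows the door at (193–275, 150–235) with the handle at about (265,195), the dark rest at about (367,257) and the microscope stage at about (425,240). The green decoy is at (363,305). I'll zoom in to get accurate points.

```bash
cat > h.py <<'E'
import numpy as np, cv2
from scipy.spatial.transform import Rotation as R
def K(c):
    f=210/np.tan(np.radians(c["vertical_fov"])/2); return np.array([[f,0,c["cx"]],[0,f,c["cy"]],[0,0,1.]])
def dist(c): return np.array([float(c["k1"]),0,0,0])
def ray(c,uv,T=None):
    T=c["world_from_camera"] if T is None else T
    p=cv2.undistortPoints(np.array(uv,float).reshape(-1,1,2),K(c),dist(c)).reshape(-1,2)
    d=np.c_[p,np.ones(len(p))]@T[:3,:3].T
    return T[:3,3],d
def onz(c,uv,z,T=None):
    o,d=ray(c,uv,T); return o+d*((z-o[2])/d[:,2])[:,None]
def proj(c,P,T=None):
    T=c["world_from_camera"] if T is None else T
    Ti=np.linalg.inv(T); r,_=cv2.Rodrigues(Ti[:3,:3])
    return cv2.projectPoints(np.array(P,float).reshape(-1,1,3),r,Ti[:3,3],K(c),dist(c))[0].reshape(-1,2)
def tri(cs,uvs):
    A=np.zeros((3,3));b=np.zeros(3)
    for c,uv in zip(cs,uvs):
        o,d=ray(c,[uv]);d=d[0]/np.linalg.norm(d[0]);M=np.eye(3)-np.outer(d,d);A+=M;b+=M@o
    return np.linalg.solve(A,b)
E
python3 - <<'E'
import numpy as np,cv2
a=np.load('top0.npz')['image'][:,:,::-1]; s=np.load('scene0.npz')['image'][:,:,::-1]
def crop(im,x0,y0,w,h,k): return cv2.resize(im[y0:y0+h,x0:x0+w],None,fx=k,fy=k,interpolation=cv2.INTER_CUBIC)
A=crop(a,185,140,100,100,4)
B=crop(a,340,200,100,100,4)
cv2.imwrite('pics/c1.png',np.hstack([A,B]))
A=crop(s,265,180,110,110,3.6); B=crop(s,130,150,110,110,3.6)
cv2.imwrite('pics/c2.png',np.hstack([A,B]))
E
```

```text
(no output)
```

View pics/c1.png

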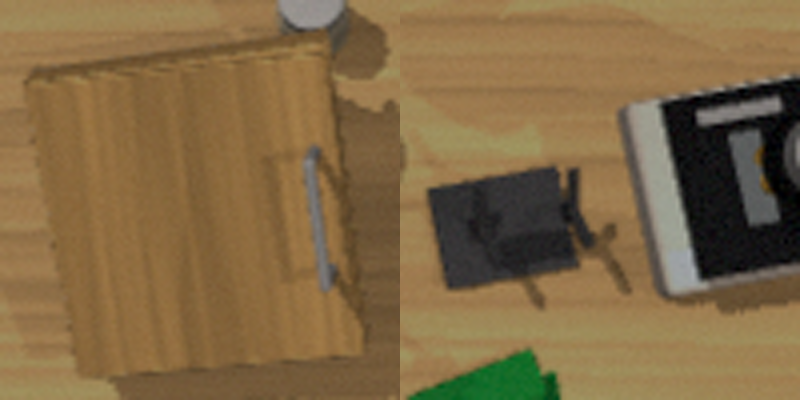

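View pics/c2.png

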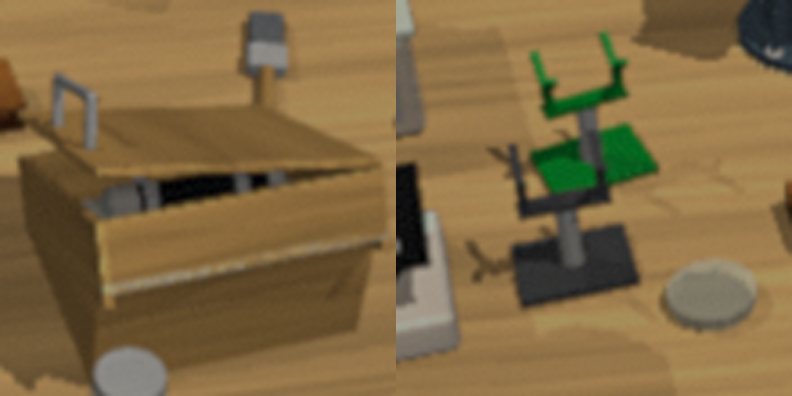

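Run:
```python
from h import *
T=np.load('top0.npz');S=np.load('scene0.npz')
np.set_printoptions(precision=4,suppress=True)
ct=lambda x,y:(185+x/4-.4,140+y/4-.4)
cr=lambda x,y:(340+(x-400)/4-.4,200+y/4-.4)
sc=lambda x,y:(265+x/3.6-.4,180+y/3.6-.4)
sr=lambda x,y:(130+(x-396)/3.6-.4,150+y/3.6-.4)
for nm,a,b in [("BR",ct(325,33),sc(100,222)),("BL",ct(28,76),sc(380,165)),("hUp",ct(313,152),sc(93,95)),("hDn",ct(327,285),sc(60,78))]:
    print(nm,tri([T,S],[a,b]),onz(T,[a],.19)[0],onz(S,[b],.19)[0])
print("hingelow/hi T",onz(T,[ct(78,376)],.077),onz(T,[ct(28,82)],.19))
print("base T",onz(T,[cr(428,188),cr(556,167),cr(578,268),cr(448,290)],.01))
print("base S",onz(S,[sr(512,245),sr(625,228),sr(638,282),sr(522,305)],.01))
# notch fork tips: scene left prong tip(516,147), right plate
print("prong", onz(S,[sr(513,147)],.144), onz(T,[cr(572,170),cr(588,248),cr(481,195),cr(490,240)],.144))
# microscope stage black corners
print("stage",onz(T,[cr(660,106),cr(697,278)],.112))
# dish, others
```

```text
BR [0.7456 0.0468 0.19  ] [0.7455 0.0459 0.19  ] [0.7457 0.0477 0.19  ]
BL [0.7117 0.2853 0.1903] [0.7115 0.2844 0.19  ] [0.7113 0.2865 0.19  ]
hUp [0.6377 0.0573 0.2291] [0.6471 0.0556 0.19  ] [0.5903 0.0704 0.19  ]
hDn [0.5429 0.0476 0.1737] [0.5398 0.0447 0.19  ] [0.5635 0.0463 0.19  ]
hingelow/hi T [[0.4825 0.2583 0.077 ]] [[0.7065 0.2843 0.19  ]]
base T [[ 0.4417 -0.2322  0.01  ]
 [ 0.4595 -0.3455  0.01  ]
 [ 0.371  -0.361   0.01  ]
 [ 0.3527 -0.2469  0.01  ]]
base S [[ 0.3744 -0.3547  0.01  ]
 [ 0.363  -0.2415  0.01  ]
 [ 0.4475 -0.2299  0.01  ]
 [ 0.4659 -0.3413  0.01  ]]
prong [[ 0.3928 -0.3332  0.144 ]] [[ 0.4437 -0.327   0.144 ]
 [ 0.3813 -0.337   0.144 ]
 [ 0.4241 -0.2532  0.144 ]
 [ 0.3881 -0.2591  0.144 ]]
stage [[ 0.4993 -0.4099  0.112 ]
 [ 0.3581 -0.4327  0.112 ]]
```

```bash
cat >> h.py <<'E'
np.set_printoptions(precision=3,suppress=True)
Rc=R.from_euler('z',8.4,degrees=True).as_matrix()
O=np.array([.6049,.1484,0.])
a=np.radians(28);X=Rc@[np.cos(a),0,np.sin(a)];Y=Rc@[0,1,0];Z=Rc@[-np.sin(a),0,np.cos(a)]
def slope(u,y,n): return O+X*u+Y*y+Z*n   # from cabinet origin
def toolrot(phi): # tool rolled with the door by phi degrees, x downhill
    z=-(Z*np.cos(np.radians(phi))+Y*np.sin(np.radians(phi))); return np.c_[-X,np.cross(z,-X),z]
def row(Pt,Rt,P0,R0):
    d=R0.T@(np.asarray(Pt)-P0)/.3; r=R.from_matrix(R0.T@Rt).as_rotvec(degrees=True)/45
    return np.round(np.r_[d,r],3)
def log(s):
    import json; open('log.txt','a').write(json.dumps([list(map(float,s["joint_positions"])),list(map(float,s["position"])),np.asarray(s["tcp_rot"]).tolist()])+"\n")
E
python3 - <<'E'
from h import *; from rig import *
s=read_state();log(s);P,Rr=s["position"],s["tcp_rot"]
h=np.array([.5903,.0525,.2014])
n=-toolrot(8.4)[:,2]
t=h+n*.14; print(t)
m=(P+t)/2+[0,0,.07]
print(row(m,Rr,P,Rr),row(t,toolrot(8.4),m,Rr))
E
```

```text
[0.523 0.063 0.324]
[-0.784 -0.647 -0.397  0.     0.     0.   ] [-0.785 -0.646  0.069  0.024 -0.653 -0.567]
```

Call:
step_arm(
  steps=[
    [-0.784,-0.647,-0.397,0,0,0,-1],
    [-0.784,-0.647,-0.397,0,0,0,-1],
    [-0.784,-0.647,-0.397,0,0,0,-1],
    [-0.784,-0.647,-0.397,0,0,0,-1],
    [-0.784,-0.647,-0.397,0,0,0,-1],
    [-0.784,-0.647,-0.397,0,0,0,-1],
    [-0.784,-0.647,-0.397,0,0,0,-1],
    [-0.784,-0.647,-0.397,0,0,0,-1],
  ],
)

```text
time_s: 0.77
position: [0.368, 0.3235, 0.3455]
tcp_rot: [[-0.941, 0.339, 0.0], [0.339, 0.941, -0.0], [-0.0, -0.0, -1.0]]
force: [0.7, -0.8, 0.8]
opening: 1.003
grasp_force: 0.0
```

Call:
step_arm(
  steps=[
    [-0.785,-0.646,0.069,0.024,-0.653,-0.567,-1],
    [-0.785,-0.646,0.069,0.024,-0.653,-0.567,-1],
    [-0.785,-0.646,0.069,0.024,-0.653,-0.567,-1],
    [-0.785,-0.646,0.069,0.024,-0.653,-0.567,-1],
    [-0.785,-0.646,0.069,0.024,-0.653,-0.567,-1],
    [-0.785,-0.646,0.069,0.024,-0.653,-0.567,-1],
    [-0.785,-0.646,0.069,0.024,-0.653,-0.567,-1],
    [-0.785,-0.646,0.069,0.024,-0.653,-0.567,-1],
  ],
)

```text
time_s: 1.43
position: [0.5245, 0.0594, 0.3238]
tcp_rot: [[-0.873, -0.072, 0.482], [-0.125, 0.989, -0.078], [-0.471, -0.129, -0.873]]
force: [0.6, 1.0, -0.2]
opening: 0.997
grasp_force: 0.0
```

```bash
cat > look.py <<'E'
import sys; from h import *; from rig import *
s=read_state();log(s)
print(s["time_s"],s["position"],s["joint_positions"],s["force"],s["opening"]);print(s["tcp_rot"])
if len(sys.argv)>1:
    n=sys.argv[1]; c=capture("wrist"); T=np.eye(4);T[:3,:3]=s["tcp_rot"];T[:3,3]=s["position"]
    c["world_from_camera"]=T@c["T_tool_cam"]; np.savez(n+".npz",**c)
    cv2.imwrite(f"pics/{n}.png",c["image"][:,:,::-1]);
E
python3 look.py w1
```

```text
1.4333 [0.525 0.059 0.324] [ -4.276   6.488 108.852  -4.134  35.605 -97.592] [ 0.602  0.959 -0.203] 0.9971078775342436
[[-0.873 -0.072  0.482]
 [-0.125  0.989 -0.078]
 [-0.471 -0.129 -0.873]]
```

View pics/w1.png

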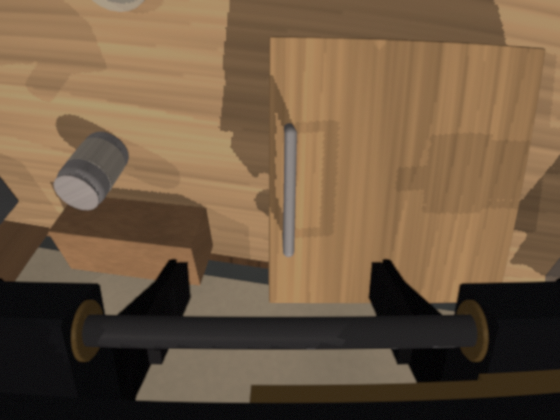

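The wrist view shows the handle bar running from (290,127) at the downhill end to (289,254) at the uphill end. The door's right edge is at column 270. The handle sits left of the line between the fingers.

Run:
```python
from h import *
T=np.load('top0.npz');S=np.load('scene0.npz');W=np.load('w1.npz')
ct=lambda x,y:(185+x/4-.4,140+y/4-.4); sc=lambda x,y:(265+x/3.6-.4,180+y/3.6-.4)
P=[]
for a,b,w in [(ct(313,152),sc(93,95),(289,252)),(ct(327,285),sc(60,78),(290,129))]:
    p=tri([T,S,W],[a,b,w]);q=tri([T,W],[a,w]); P.append(p); print(p,q,[ (proj(c,[p])[0]-v) for c,v in((T,a),(S,b),(W,w))])
P=np.array(P);m=P.mean(0);d=P[0]-P[1];print(m,np.linalg.norm(d),d/np.linalg.norm(d),X)
r=m-O;v=np.array([r@X,r@Y,r@Z]);print("slope coords",v)
# door corners wrist
for th in (0,.1,.15,.2):
    H=slope(.066,.123,.109); c,s=np.cos(th),np.sin(th)
    f=lambda x,y,z:H+X*x+Y*(y*c+z*s)+Z*(-y*s+z*c)
    print(th,proj(W,[f(-.127,-.246,.008),f(.127,-.246,.008),f(-.127,0,.008),f(0,-.228,.05)]).ravel(),proj(T,[f(0,-.228,.05)]),proj(S,[f(0,-.228,.05)]))
```

```text
[0.634 0.059 0.222] [0.642 0.059 0.211] [array([-1.546,  1.414]), array([-0.611,  1.042]), array([-3.904,  4.428])]
[0.541 0.048 0.171] [0.545 0.047 0.163] [array([-0.963,  0.517]), array([-0.684,  0.288]), array([-1.382,  2.046])]
[0.588 0.054 0.197] 0.10681437902276589 [0.872 0.104 0.479] [0.873 0.129 0.469]
slope coords [ 0.065 -0.091  0.188]
0 [262.664  44.995 266.579 289.743 538.669  46.292 275.709 188.728] [[267.265 192.072]] [[281.933 214.291]]
0.1 [259.623  41.33  264.341 301.06  539.541  46.337 278.717 195.187] [[265.687 194.26 ]] [[282.942 206.806]]
0.15 [259.032  39.278 264.016 307.229 539.957  46.364 281.442 198.719] [[264.612 195.397]] [[283.72  203.084]]
0.2 [259.16   37.065 264.287 313.757 540.359  46.393 285.088 202.465] [[263.344 196.559]] [[284.677 199.39 ]]
```

```bash
cat > fit.py <<'E'
from h import *
from scipy.optimize import least_squares
T=np.load('top0.npz');S=np.load('scene0.npz');W=np.load('w1.npz')
ct=lambda x,y:(185+x/4-.4,140+y/4-.4); sc=lambda x,y:(265+x/3.6-.4,180+y/3.6-.4)
hh=.046
D=lambda x,y,z:('d',(x,y,z)); C=lambda x,y,z:('c',(x,y,z))
obs=[(W,D(-.127,-.246,.008),(270,38)),(W,D(.127,-.246,.008),(270,302)),(W,D(-.127,0,.008),(541,48)),
(W,D(-.05,-.228,.05),(290,127)),(W,D(.05,-.228,.05),(289,255)),
(T,D(.05,-.228,.05),ct(313,150)),(T,D(-.05,-.228,.05),ct(327,288)),(S,D(.05,-.228,.05),sc(93,95)),(S,D(-.05,-.228,.05),sc(58,78)),
(T,D(-.127,0,.008),ct(78,376)),(T,D(-.127,-.246,.008),ct(362,355)),(T,C(.125,-.125,.19),ct(325,33)),(T,C(.125,.125,.19),ct(26,76)),
(S,C(.125,-.125,.19),sc(100,222)),(S,C(.125,.125,.19),sc(383,165))]
def pts(q):
    x,y,yaw,u,n,th=q[:6]; Q=R.from_euler('z',yaw).as_matrix(); Xa=np.array([np.cos(a),0,np.sin(a)]);Za=np.array([-np.sin(a),0,np.cos(a)]);Ya=np.array([0,1.,0])
    c,s=np.cos(th),np.sin(th); o=[]
    for _,(k,p),_ in obs:
        p=np.array(p)
        if k=='d': p=Xa*(u+p[0])+Ya*(.123+p[1]*c+p[2]*s)+Za*(n-p[1]*s+p[2]*c)
        o.append(np.array([x,y,0])+Q@p)
    return o
wt=lambda c:.5 if c is W else 1.
def res(q):
    return np.concatenate([wt(c)*(proj(c,[p])[0]-uv) for (c,_,uv),p in zip(obs,pts(q))])
r=least_squares(res,[.605,.148,.147,.066,.109,.15],loss='soft_l1');q=r.x;print(q,np.degrees(q[2]))
for (c,k,uv),p in zip(obs,pts(q)): print('WTS'[[W,T,S].index(c)] ,k,proj(c,[p])[0]-uv)
E
python3 fit.py
```

```text
[0.604 0.152 0.134 0.065 0.101 0.167] 7.701872935085577
W ('d', (-0.127, -0.246, 0.008)) [-2.758 -1.419]
W ('d', (0.127, -0.246, 0.008)) [-1.952  1.58 ]
W ('d', (-0.127, 0, 0.008)) [-0.075 -0.083]
W ('d', (-0.05, -0.228, 0.05)) [0.054 6.479]
W ('d', (0.05, -0.228, 0.05)) [-0.618 -3.892]
T ('d', (0.05, -0.228, 0.05)) [-2.208  3.549]
T ('d', (-0.05, -0.228, 0.05)) [-1.416 -0.649]Traceback (most recent call last):
  File "fit.py", line 24, in <module>
    for (c,k,uv),p in zip(obs,pts(q)): print('WTS'[[W,T,S].index(c)] ,k,proj(c,[p])[0]-uv)
                                                   ~~~~~~~~~~~~~^^^
  File "<frozen _collections_abc>", line 838, in __eq__
ValueError: The truth value of an array with more than one element is ambiguous. Use a.any() or a.all()
```

```bash
cat > kin.py <<'E'
from h import *; import json
from scipy.optimize import least_squares
L=[json.loads(l) for l in open('log.txt')]
def fk(j,p):
    j=np.radians(j); e=lambda ax,t:R.from_euler(ax,t).as_matrix()
    A=e('z',j[0]);B=A@e('y',j[1]);Cc=B@e('y',j[2]);D=Cc@e('z',j[3])@e('y',j[4])@e('z',j[5])@F
    a1,h,L1,L2,d,o=p
    return A@[a1,0,h]+B@[0,0,L1]+Cc@[o,0,L2]+D[:,2]*d, D
F=R.from_euler('z',90,degrees=True).as_matrix()
def fitp():
    f=lambda p:np.concatenate([(fk(j,p)[0]-P)*1000 for j,P,_ in L]+[[(p[0])*10,(p[5])*10,(p[2]-p[3])*10,(p[1]-.3)*10]])
    return least_squares(f,[0.0,.3,.36,.36,.2,0]).x
if __name__=="__main__":
    p=fitp();print(p)
    for j,P,Q in L: x,D=fk(j,p);print((x-P)*1000,R.from_matrix(D.T@np.array(Q)).magnitude()*57.3)
E
python3 kin.py; sed -i "s/8.4,degrees/7.7,degrees/; s/O=np.array.*/O=np.array([.604,.152,0.])/" h.py
cat >> h.py <<'E'
HU,HN=.065,.101
Hp=slope(HU,.123,HN)
def handle(th): # deg
    c,s=np.cos(np.radians(th)),np.sin(np.radians(th)); return Hp+Y*(-.228*c+.05*s)+Z*(.228*s+.05*c)
E
python3 - <<'E'
from h import *;from rig import *
s=read_state();P,Q=s["position"],s["tcp_rot"]
Rt=toolrot(9.5);h=handle(9.6);print(h)
print(row(h-Rt[:,2]*.05,Rt,P,Q),row(h-Rt[:,2]*.006,Rt,P,Q))
E
```

```text
[ 3.549 -0.733 -0.144 -2.907 -0.405  0.453]
[ 97.705 -52.765  12.349] 2.377203148479937e-14
[ -9.644 -80.823 -12.245] 2.1794437052375764e-14
[0.586 0.055 0.197]
[0.025 0.032 0.301 0.029 0.003 0.007] [0.025 0.029 0.448 0.029 0.003 0.007]
```

Call:
step_arm(
  steps=[
    [0.025,0.03,0.15,0.029,0.003,0.007,-1],
    [0.025,0.03,0.28,0.029,0.003,0.007,-1],
    [0.025,0.03,0.4,0.029,0.003,0.007,-1],
    [0.025,0.03,0.45,0.029,0.003,0.007,-1],
    [0.025,0.03,0.45,0.029,0.003,0.007,-1],
    [0.025,0.03,0.45,0.029,0.003,0.007,0.4],
    [0.025,0.03,0.45,0.029,0.003,0.007,0.4],
    [0.025,0.03,0.45,0.029,0.003,0.007,0.4],
  ],
)

```text
time_s: 2.15
position: [0.5809, 0.0618, 0.2032]
tcp_rot: [[-0.873, -0.061, 0.483], [-0.123, 0.988, -0.098], [-0.471, -0.145, -0.87]]
force: [-0.2, -0.1, -0.7]
opening: 0.85
grasp_force: 0.0
```

```bash
python3 look.py w2
python3 - <<'E'
import re
s=open('kin.py').read()
s=s.replace("a1,h,L1,L2,d,o=p","a1,h,L1,L2,d,o,b=p").replace("A@[a1,0,h]","A@[a1,b,h]").replace(".2,0])",".2,0,.11])")
open('kin.py','w').write(s)
E
python3 kin.py
```

```text
2.15 [0.581 0.062 0.203] [ -2.607  22.348 110.975 -14.21   17.955 -85.84 ] [-0.183 -0.115 -0.698] 0.850105611005512
[[-0.873 -0.061  0.483]
 [-0.123  0.988 -0.098]
 [-0.471 -0.145 -0.87 ]]
[0.    0.274 0.588 0.392 0.302 0.114 0.111]
[-0.005 -0.03   0.083] 2.377203148479937e-14
[ 0.044 -0.003 -0.024] 2.1794437052375764e-14
[-0.015  0.011 -0.057] 2.3933899115950213e-14
```

View pics/w2.png

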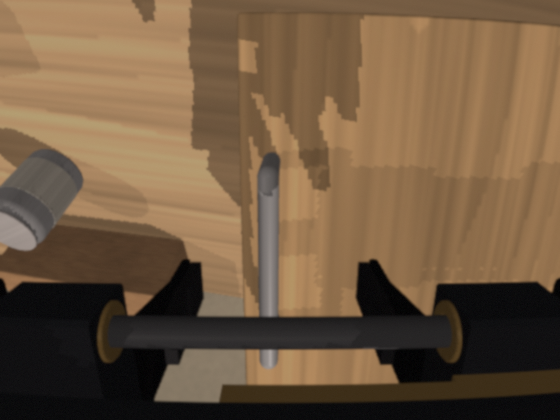

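The handle bar is at column 269, between the fingers (midline at about column 280), so I'll close on it. Then I'll check that the arc is within reach.

Call:
step_arm(
  steps=[
    [0,0,0,0,0,0,1],
    [0,0,0,0,0,0,1],
    [0,0,0,0,0,0,1],
    [0,0,0,0,0,0,1],
    [0,0,0,0,0,0,1],
    [0,0,0,0,0,0,1],
    [0,0,0,0,0,0,1],
    [0,0,0,0,0,0,1],
  ],
)

```text
time_s: 2.87
position: [0.5809, 0.0613, 0.2014]
tcp_rot: [[-0.875, -0.061, 0.481], [-0.122, 0.988, -0.098], [-0.469, -0.145, -0.871]]
force: [-0.1, -1.4, 0.3]
opening: 0.204
grasp_force: 1.2
```

```bash
python3 look.py
cat > ik.py <<'E'
from kin import *
p=fitp()
lo=np.array([-176.69,-43.24,12.49,-82,0,-163.58]);hi=np.array([176.69,126.21,139.97,262,151.66,163.58])
def ik(P,Q,j0):
    f=lambda j:np.r_[(fk(j,p)[0]-P)*100,R.from_matrix(fk(j,p)[1].T@Q).as_rotvec()*20,(np.array(j)-j0)*1e-4]
    r=least_squares(f,np.clip(j0,lo+.01,hi-.01),bounds=(lo,hi)); return r.x,np.abs(r.fun[:6]).max()
E
python3 - <<'E'
from ik import *
for lagmax in (0,20,35):
    j=np.array(L[-1][0])
    print("lag",lagmax)
    for th in range(10,101,10):
        phi=th-lagmax*(th-10)/90
        Q=toolrot(phi); j,e=ik(handle(th)-Q[:,2]*.006,Q,j); print(th,j.round(0),round(e,3))
E
```

```text
2.8667 [0.581 0.061 0.201] [ -2.659  22.535 110.977 -14.229  17.918 -85.835] [-0.07  -1.408  0.343] 0.20397208169944
[[-0.875 -0.061  0.481]
 [-0.122  0.988 -0.098]
 [-0.469 -0.145 -0.871]]
lag 0
10 [ -3.  22. 111. -16.  18. -84.] 0.0
20 [  6.  20. 110. -44.  29. -51.] 0.0
30 [ 16.  21. 107. -54.  43. -36.] 0.0
40 [ 25.  23. 102. -58.  59. -29.] 0.0
50 [ 32.  28.  97. -59.  73. -24.] 0.0
60 [ 38.  33.  90. -60.  87. -22.] 0.0
70 [ 42.  40.  83. -62.  99. -21.] 0.0
80 [ 44.  47.  75. -64. 111. -22.] 0.0
90 [ 46.  54.  67. -68. 122. -24.] 0.0
100 [ 46.  61.  59. -74. 132. -29.] 0.0
lag 20
10 [ -3.  22. 111. -16.  18. -84.] 0.0
20 [  5.  20. 110. -39.  27. -57.] 0.0
30 [ 13.  19. 108. -49.  39. -43.] 0.0
40 [ 22.  20. 104. -53.  52. -34.] 0.0
50 [ 29.  23. 100. -55.  64. -29.] 0.0
60 [ 36.  27.  94. -56.  77. -26.] 0.0
70 [ 41.  33.  88. -57.  88. -24.] 0.0
80 [ 44.  39.  81. -59.  98. -23.] 0.0
90 [ 47.  45.  73. -60. 108. -24.] 0.0
100 [ 49.  52.  64. -63. 117. -26.] 0.0
lag 35
10 [ -3.  22. 111. -16.  18. -84.] 0.0
20 [  4.  19. 110. -35.  26. -62.] 0.0
30 [ 11.  18. 108. -44.  35. -48.] 0.0
40 [ 19.  18. 105. -49.  46. -40.] 0.0
50 [ 27.  20. 102. -51.  58. -34.] 0.0
60 [ 33.  23.  97. -53.  69. -30.] 0.0
70 [ 39.  27.  91. -54.  79. -27.] 0.0
80 [ 43.  32.  85. -54.  88. -25.] 0.0
90 [ 47.  38.  78. -55.  97. -24.] 0.0
100 [ 49.  45.  70. -57. 105. -25.] 0.0
```

Call:
step_arm(
  steps=[
    [0,0,0,0,0,0,1],
    [0,0,0,0,0,0,1],
    [0,0,0,0,0,0,1],
    [0,0,0,0,0,0,1],
  ],
)

```text
time_s: 3.2
position: [0.5808, 0.0613, 0.2013]
tcp_rot: [[-0.875, -0.061, 0.481], [-0.122, 0.988, -0.098], [-0.469, -0.144, -0.871]]
force: [0.4, -0.4, 0.7]
opening: 0.013
grasp_force: 0.0
```

```bash
python3 look.py
cat > arc.py <<'E'
import sys; from h import *
from rig import read_state
def pose(th,lag=20): Q=toolrot(th-lag*(th-10)/90); return handle(th)-Q[:,2]*.006,Q
if __name__=="__main__":
    s=read_state();P,Q=s["position"],s["tcp_rot"]
    h=P+Q[:,2]*.006-Hp; th0=np.degrees(np.arctan2(h@Z,-h@Y))-12.37; print("th",th0,"r",np.hypot(h@Z,h@Y),"u",h@X)
    ths=[float(x) for x in sys.argv[1].split(',')]
    k=0
    while k<len(ths):
        for t in ths[k:k+8]: print(t,row(*pose(t),P,Q).tolist())
        k+=8; P,Q=pose(ths[k-1]) if k<=len(ths) else (P,Q); print()
E
python3 arc.py 11,13,16,19,22,25,28,31,35,39,43,47,51,55,59,63,67,71,75,79,83,87,91,95
```

```text
3.2 [0.581 0.061 0.201] [ -2.654  22.537 110.984 -14.21   17.911 -85.838] [ 0.364 -0.396  0.735] 0.012841489021830316
[[-0.875 -0.061  0.481]
 [-0.122  0.988 -0.098]
 [-0.469 -0.144 -0.871]]
th 10.142523824721357 r 0.22807946075292046 u -0.0014690276125742215
11.0 [-0.005, -0.014, -0.015, 0.033, -0.0, 0.005]
13.0 [-0.005, -0.006, -0.042, 0.068, -0.0, 0.005]
16.0 [-0.005, 0.007, -0.08, 0.12, 0.0, 0.005]
19.0 [-0.005, 0.022, -0.118, 0.171, 0.0, 0.005]
22.0 [-0.005, 0.039, -0.156, 0.223, 0.0, 0.005]
25.0 [-0.005, 0.058, -0.192, 0.275, 0.0, 0.005]
28.0 [-0.005, 0.079, -0.227, 0.327, 0.001, 0.005]
31.0 [-0.005, 0.102, -0.261, 0.379, 0.001, 0.005]

35.0 [0.0, 0.019, -0.051, 0.069, -0.0, -0.0]
39.0 [0.0, 0.041, -0.101, 0.138, -0.0, -0.0]
43.0 [-0.0, 0.067, -0.149, 0.207, -0.0, 0.0]
47.0 [-0.0, 0.096, -0.196, 0.277, 0.0, -0.0]
51.0 [0.0, 0.128, -0.24, 0.346, -0.0, -0.0]
55.0 [-0.0, 0.163, -0.282, 0.415, -0.0, -0.0]
59.0 [-0.0, 0.202, -0.321, 0.484, -0.0, -0.0]
63.0 [-0.0, 0.242, -0.358, 0.553, -0.0, -0.0]

67.0 [0.0, 0.025, -0.049, 0.069, -0.0, 0.0]
71.0 [0.0, 0.053, -0.096, 0.138, -0.0, 0.0]
75.0 [-0.0, 0.085, -0.14, 0.207, -0.0, 0.0]
79.0 [0.0, 0.12, -0.183, 0.277, -0.0, 0.0]
83.0 [0.0, 0.157, -0.223, 0.346, -0.0, 0.0]
87.0 [0.0, 0.197, -0.26, 0.415, 0.0, -0.0]
91.0 [0.0, 0.24, -0.295, 0.484, 0.0, 0.0]
95.0 [-0.0, 0.285, -0.326, 0.553, -0.0, 0.0]
```

```bash
python3 look.py w3
python3 - <<'E'
from h import *; from rig import *
c=capture("scene"); np.savez('scene1.npz',**c)
a=cv2.imread('pics/w3.png')[100:420]; b=cv2.resize(c["image"][170:290,220:380,::-1],None,fx=2.5,fy=2.5,interpolation=cv2.INTER_CUBIC)
a=cv2.resize(a,(400,229)); o=np.zeros((300,800,3),np.uint8); o[:229,:400]=a;o[:,400:]=b; cv2.imwrite('pics/m1.png',o)
E
```

```text
3.2 [0.581 0.061 0.201] [ -2.654  22.537 110.984 -14.21   17.911 -85.838] [ 0.364 -0.396  0.735] 0.012841489021830316
[[-0.875 -0.061  0.481]
 [-0.122  0.988 -0.098]
 [-0.469 -0.144 -0.871]]
```

View pics/m1.png

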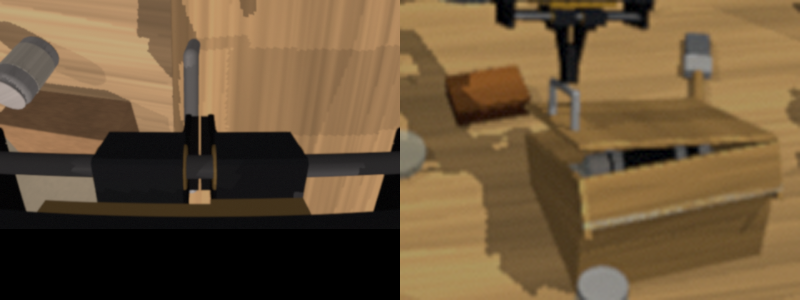

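Run:
```python
from h import *
W=np.load('w2.npz');W3=np.load('w3.npz');print(W['T_tool_cam'],K(W)[0,0],W['k1'])
im=W['image'].astype(int).sum(2)
for r in (200,230,260,300,340): print(r,im[r,250:290:1].tolist())
Ti=W['T_tool_cam']
# predicted pixel of tool points: grasp point, tip pts closed
for p in ([0,0,.006],[0,0,.025],[0,.0435,.025],[0,-.0435,.025]): print(p,proj(W,[p],Ti))
```

```text
[[-0.001 -0.953 -0.304  0.085]
 [ 1.    -0.001  0.    -0.   ]
 [-0.001 -0.304  0.953 -0.159]
 [ 0.     0.     0.     1.   ]] 376.2494304520706 -0.08488072791185151
200 [270, 279, 316, 356, 374, 373, 348, 295, 255, 258, 281, 304, 326, 345, 355, 363, 367, 375, 384, 390, 390, 385, 379, 371, 359, 345, 323, 314, 321, 354, 377, 384, 381, 377, 378, 380, 385, 393, 406, 413]
230 [271, 275, 313, 353, 370, 380, 367, 326, 268, 250, 273, 300, 321, 340, 354, 363, 369, 378, 388, 399, 403, 391, 381, 370, 360, 338, 321, 303, 297, 315, 334, 340, 341, 342, 341, 346, 355, 362, 375, 382]
260 [266, 276, 308, 347, 370, 373, 365, 335, 280, 252, 270, 292, 316, 339, 350, 362, 369, 383, 398, 412, 414, 404, 385, 371, 355, 342, 321, 306, 330, 367, 383, 386, 390, 397, 413, 420, 422, 419, 424, 426]
300 [386, 382, 376, 364, 334, 288, 260, 249, 239, 234, 253, 282, 312, 330, 344, 361, 371, 387, 409, 432, 434, 417, 392, 370, 356, 338, 317, 309, 331, 370, 382, 390, 395, 410, 417, 423, 423, 420, 425, 426]
340 [145, 152, 144, 148, 146, 145, 150, 149, 147, 146, 147, 147, 149, 144, 147, 147, 147, 147, 146, 146, 149, 145, 149, 147, 146, 149, 147, 145, 144, 148, 142, 146, 147, 147, 144, 144, 147, 150, 150, 145]
[0, 0, 0.006] [[279.463 278.375]]
[0, 0, 0.025] [[279.425 261.993]]
[0, 0.0435, 0.025] [[360.461 261.736]]
[0, -0.0435, 0.025] [[198.375 261.882]]
```

Run:
```python
from h import *
from rig import read_state
S=np.load('scene1.npz');s=read_state();P,Q=s["position"],s["tcp_rot"]
for z in (0,.025,.05): print(z,proj(S,[P+Q[:,2]*z]), proj(np.load('top0.npz'),[P+Q[:,2]*z]))
o,d=ray(S,[(285.9,203.6)]);print(o+d*((np.array([.185,.19,.195,.2])-o[2])/d[0,2])[:,None])
```

```text
0 [[287.164 201.414]] [[260.856 197.344]]
0.025 [[286.831 209.447]] [[261.891 195.013]]
0.05 [[286.499 217.426]] [[262.892 192.76 ]]
[[0.571 0.06  0.185]
 [0.577 0.059 0.19 ]
 [0.583 0.057 0.195]
 [0.589 0.056 0.2  ]]
```

Run:
```python
from h import *
a=np.load('scene1.npz')['image'].astype(int); b=np.load('scene0.npz')['image'].astype(int)
for n,i in(('now',a),('before',b)):
    print(n)
    for r in range(190,224): print(r,' '.join('%3d'%v for v in i[r,276:300].sum(1)//3))
```

```text
now
190 120 120 120 121 122 124 109  50   3   6  10  21  27  27  16  15  52  97 124 125 124 123 122 123
191 120 122 122 121 123 124 113  57   9  10  11  21  25  28  15  19  60 108 125 126 124 124 124 123
192 125 125 125 126 129 129 117  67  14   6  16  24  27  24  17  26  73 119 127 126 125 125 127 125
193 130 128 129 129 130 131 118  76  25   6  15  24  21  23  17  39  86 124 128 128 128 129 128 129
194 127 127 126 128 128 128 121  84  30   3  15  24  24  21  20  52 101 124 128 129 130 129 128 127
195 127 128 128 127 127 129 123  95  36   0  14  25  22  25  25  62 111 128 130 127 129 128 128 129
196 128 128 128 128 127 130 125  95  40   1  16  23  25  22  27  75 124 132 132 129 129 129 129 130
197 130 129 132 130 130 131 128  98  41   1  11  25  24  24  30  75 126 132 129 128 127 129 126 128
198 130 131 130 131 130 132 129  98  41   2  12  26  23  23  30  75 122 130 127 126 124 126 126 126
199 128 128 128 128 128 126 123  94  39   1  15  27  26  22  34  80 124 129 127 128 129 129 127 129
200 124 125 126 124 114 113 115  92  40   1  14  28  25  23  38  87 126 131 130 129 128 130 130 
[... 5010 characters left out ...]

217  76  66  61  59  68  84  93  93  95  96  98  94  92 108 121 117 101  93  88  84  80  77  79  85
218 105  92  75  63  60  70  80  85  85  94  93  94  91 108 118 111  98  97  95  92  86  82  77  82
219 128 122 104  82  65  61  68  75  78  83  85  85  88 108 118 109  98  97  95  95  94  90  83  78
220 131 130 125 108  80  64  69  80  85  80  76  78  86 105 114 105  97  95  96  95  94  95  90  85
221 123 122 120 110  87  68  65  72  80  87  89  88  91  99 104  98  91  91  95  97  95  95  93  93
222 102  95  92  84  78  74  68  62  67  78  88  93  95  97  97  96  94  95  97  97  95  96  96  93
223  84  82  78  76  76  77  74  66  61  65  74  83  92  94  95  95  97  96  95  97  98  99  96  94
```

Run:
```python
from h import *
import json
S=np.load('scene0.npz')
L=[json.loads(l) for l in open('log.txt')];P=np.array(L[0][1]);Q=np.array(L[0][2])
for y in (-.051,.051):
  print(proj(S,[P+Q@[0,y,.0],P+Q@[0,y,.025]]))
b=S['image'].astype(int)
print([(c,b[108:150,c].sum(1).tolist()) for c in ()])
for r in range(108,150): print(r,' '.join('%3d'%v for v in b[r,384:440:2].sum(1)//3))
```

```text
[[391.188 125.448]
 [390.08  131.109]]
[[417.575 128.645]
 [416.238 134.299]]
[]
108  53   8  41  21  25  25  30  32  34  35  40  50  53  48  43  30  32  29  20  15  10  15  13  23  25  23  33  58
109  58  10  43  18  20  18  32  29  26  27  37  46  45  46  39  37  36  32  23  17  17  14   4  11  18  17  34  65
110  59  10  32  13  16  14  39  45  40  45  51  51  44  39  39  39  34  35  25  11  17  11  16  11  16  14  42  67
111  59  16  26  16  14  11  37  45  44  47  57  57  59  60  57  49  41  41  33  15  24  11  11  13   7  11  56  85
112  58  20  31  20  13  15  27  31  29  33  44  50  60  64  62  56  52  55  46  35  24  17  15   6   5  14  63  98
113  63  36  49  44  10  20  40  21  25  21  32  38  45  45  45  47  54  64  61  31  20  17  18  16   7  20  57  78
114  62  56  58  55  16  18  54  31  23  23  29  33  35  34  38  36  40  45  40  27  15  17  18  18  19  33  57  63
115  62  61  60  57  19  17  59  42  22  23  34  34  35  34  33  34  35  36  16  22  14  16  13  18  17  34  62  61
116  58  61  62  61  16  16  63  58  21  21  32  36  38  36  34  35  34  31   9  10  16  15
[... 3152 characters left out ...]
  40
144  81  73  72  74  75  73  72  72  70  69  69  71  71  78  58  40  36  71  75  72  66  68  77  77  73  49  44  41
145  91  73  71  71  72  74  73  73  74  74  72  76  80 103  98  84  52  70  74  73  69  64  73  75  74  44  40  40
146 101  71  72  74  71  73  77  75  74  77  77  77  79 117 127 122  83  69  75  77  71  66  69  76  73  43  40  37
147 114  80  76  77  77  75  79  79  78  78  78  77  76 101 126 125 102  69  75  77  75  72  69  78  72  38  38  39
148 122  99  76  78  80  80  79  80  80  79  79  80  79  84 112 120 111  84  79  82  80  78  72  79  79  32  41  41
149 119 106  75  81  82  83  82  82  81  81  81  80  79  80 100 119 118  97  78  81  77  75  71  75  79  29  37  40
```

The fixed cameras put the fingertips about 20 mm higher along the tool axis than the arm reports. The bar is therefore just beyond the tips, so I'll reopen, go 22 mm deeper and close again.

Call:
step_arm(
  steps=[
    [0,0,-0.02,0,0,0,0],
    [0,0,-0.02,0,0,0,0],
    [0,0,-0.02,0,0,0,0],
    [0,0,-0.02,0,0,0,0],
    [0,0,-0.02,0,0,0,0],
    [0,0,-0.02,0,0,0,0],
    [0,-0.02,-0.02,0,0,0,0],
    [0,-0.02,-0.02,0,0,0,0],
  ],
)

```text
time_s: 3.97
position: [0.5786, 0.0556, 0.2076]
tcp_rot: [[-0.875, -0.06, 0.481], [-0.122, 0.988, -0.098], [-0.469, -0.145, -0.871]]
force: [-0.3, -0.3, 0.3]
opening: 0.478
grasp_force: 0.0
```

Call:
step_arm(
  steps=[
    [0,0,0.04,0,0,0,0],
    [0,0,0.095,0,0,0,0],
    [0,0,0.095,0,0,0,1],
    [0,0,0.095,0,0,0,1],
    [0,0,0.095,0,0,0,1],
    [0,0,0.095,0,0,0,1],
    [0,0,0.095,0,0,0,1],
    [0,0,0.095,0,0,0,1],
  ],
)

```text
time_s: 4.63
position: [0.5921, 0.0533, 0.1834]
tcp_rot: [[-0.874, -0.061, 0.482], [-0.123, 0.988, -0.098], [-0.47, -0.145, -0.871]]
force: [0.1, -0.3, 0.2]
opening: 0.131
grasp_force: 0.0
```

Call:
step_arm(
  steps=[
    [0,0,0,0,0,0,1],
    [0,0,0,0,0,0,1],
    [0,0,0,0,0,0,1],
  ],
)

```text
time_s: 4.88
position: [0.5922, 0.0533, 0.1831]
tcp_rot: [[-0.874, -0.061, 0.482], [-0.122, 0.988, -0.098], [-0.47, -0.144, -0.871]]
force: [-0.4, 1.1, -0.2]
opening: 0.099
grasp_force: 30.0
```

```bash
python3 - <<'E'
from h import *; from rig import *
s=read_state(); log(s); b=s["position"]+s["tcp_rot"]@[0,0,.008]; off=b-handle(9.2); print(off)
open('h.py','a').write(f"\nOFF=np.array({off.tolist()}); O=O+OFF; Hp=Hp+OFF\n")
E
sed -i 's/\.006-Hp/.008-Hp/; s/\*\.006,Q/*.008,Q/' arc.py
python3 arc.py 11,13,16,19,22,25,28,31,35,39,43,47,51,55,59,63,67,71,75,79,83,87,91,95
```

```text
[ 0.01  -0.002 -0.019]
th 9.199061525925503 r 0.23341807984815577 u -2.2755023888881944e-17
11.0 [-0.0, 0.006, -0.024, 0.033, 0.001, 0.005]
13.0 [-0.0, 0.014, -0.05, 0.068, 0.001, 0.005]
16.0 [-0.0, 0.027, -0.089, 0.119, 0.001, 0.005]
19.0 [-0.0, 0.043, -0.127, 0.171, 0.001, 0.005]
22.0 [-0.0, 0.06, -0.164, 0.223, 0.002, 0.005]
25.0 [-0.001, 0.079, -0.2, 0.275, 0.002, 0.005]
28.0 [-0.001, 0.101, -0.235, 0.327, 0.002, 0.005]
31.0 [-0.001, 0.124, -0.269, 0.379, 0.002, 0.005]

35.0 [0.0, 0.019, -0.051, 0.069, -0.0, -0.0]
39.0 [0.0, 0.042, -0.101, 0.138, -0.0, -0.0]
43.0 [-0.0, 0.068, -0.149, 0.207, -0.0, 0.0]
47.0 [-0.0, 0.097, -0.196, 0.277, 0.0, -0.0]
51.0 [0.0, 0.13, -0.24, 0.346, -0.0, -0.0]
55.0 [-0.0, 0.166, -0.281, 0.415, -0.0, -0.0]
59.0 [-0.0, 0.204, -0.321, 0.484, -0.0, -0.0]
63.0 [-0.0, 0.245, -0.357, 0.553, -0.0, -0.0]

67.0 [0.0, 0.025, -0.049, 0.069, -0.0, 0.0]
71.0 [0.0, 0.054, -0.096, 0.138, -0.0, 0.0]
75.0 [0.0, 0.086, -0.14, 0.207, -0.0, 0.0]
79.0 [0.0, 0.121, -0.183, 0.277, -0.0, 0.0]
83.0 [0.0, 0.159, -0.223, 0.346, -0.0, 0.0]
87.0 [0.0, 0.199, -0.26, 0.415, 0.0, -0.0]
91.0 [0.0, 0.242, -0.294, 0.484, 0.0, 0.0]
95.0 [0.0, 0.288, -0.325, 0.553, -0.0, 0.0]
```

Call:
step_arm(
  steps=[
    [0,0.006,-0.024,0.033,0,0,1],
    [0,0.014,-0.05,0.068,0,0,1],
    [0,0.027,-0.089,0.119,0,0,1],
    [0,0.043,-0.127,0.171,0,0,1],
    [0,0.06,-0.164,0.223,0,0,1],
    [0,0.079,-0.2,0.275,0,0,1],
    [0,0.101,-0.235,0.327,0,0,1],
    [0,0.124,-0.269,0.379,0,0,1],
  ],
)

```text
time_s: 5.55
position: [0.5504, 0.0907, 0.2517]
tcp_rot: [[-0.876, 0.092, 0.473], [-0.122, 0.907, -0.402], [-0.466, -0.41, -0.784]]
force: [-1.2, -19.6, 12.3]
opening: 0.1
grasp_force: 30.0
```

```bash
python3 look.py; python3 arc.py 31
```

```text
5.55 [0.55  0.091 0.252] [ 13.547  21.091 107.647 -52.696  39.122 -38.727] [ -1.187 -19.646  12.305] 0.09963626887886715
[[-0.876  0.092  0.473]
 [-0.122  0.907 -0.402]
 [-0.466 -0.41  -0.784]]
th 30.53306489869764 r 0.24141418934385556 u 4.9059947569572794e-05
31.0 [0.0, 0.027, 0.001, -0.026, -0.002, 0.006]
```

```bash
cat > circ.py <<'E'
from h import *; import json
L=[json.loads(l) for l in open('log.txt')][-int(__import__('sys').argv[1]):]
b=np.array([np.array(P)+np.array(Q)@[0,0,.008]-Hp for _,P,Q in L]); yn=np.c_[b@Y,b@Z]; print(yn)
from scipy.optimize import least_squares
r=least_squares(lambda c:np.r_[(np.hypot(*(yn-c[:2]).T)-.2334)*1000,c[:2]*50],[0,0]);c=r.x;print("centre",c)
d=yn-c;print("th",np.degrees(np.arctan2(d[:,1],-d[:,0]))-12.37)
E
python3 circ.py 2
```

```text
[[-0.217  0.086]
 [-0.177  0.164]]
centre [0.007 0.02 ]
th [ 4.036 25.829]
```

```bash
echo "Hp=Hp+.007*Y+.020*Z" >> h.py; sed -i 's/lag\*(th-10)\/90/lag*(th-26)\/70/' arc.py; python3 arc.py 28,31,34,37,40,43,46,49
```

```text
th 25.76822484477571 r 0.23373431452111407 u 4.9059947569609684e-05
28.0 [0.0, 0.007, -0.029, -0.002, -0.002, 0.006]
31.0 [0.0, 0.018, -0.069, 0.046, -0.002, 0.006]
34.0 [0.0, 0.031, -0.108, 0.093, -0.002, 0.006]
37.0 [0.0, 0.047, -0.146, 0.141, -0.002, 0.006]
40.0 [0.0, 0.064, -0.183, 0.189, -0.001, 0.006]
43.0 [0.0, 0.083, -0.219, 0.236, -0.001, 0.006]
46.0 [0.0, 0.104, -0.255, 0.284, -0.001, 0.006]
49.0 [0.0, 0.126, -0.289, 0.331, -0.001, 0.006]
```

Call:
step_arm(
  steps=[
    [0,-0.018,-0.03,0.02,0,0,1],
    [0,-0.008,-0.07,0.07,0,0,1],
    [0,0.004,-0.109,0.119,0,0,1],
    [0,0.02,-0.147,0.167,0,0,1],
    [0,0.037,-0.184,0.215,0,0,1],
    [0,0.056,-0.22,0.262,0,0,1],
    [0,0.077,-0.256,0.31,0,0,1],
    [0,0.099,-0.29,0.357,0,0,1],
  ],
)

```text
time_s: 6.22
position: [0.5134, 0.1609, 0.3037]
tcp_rot: [[-0.874, 0.21, 0.439], [-0.124, 0.777, -0.618], [-0.471, -0.594, -0.653]]
force: [8.4, 2.8, -8.9]
opening: 0.103
grasp_force: 30.0
```

```bash
python3 look.py; python3 circ.py 3; python3 arc.py 49
```

```text
6.2167 [0.513 0.161 0.304] [ 29.967  23.961  99.359 -56.157  65.258 -27.927] [ 8.415  2.783 -8.863] 0.1033361867272698
[[-0.874  0.21   0.439]
 [-0.124  0.777 -0.618]
 [-0.471 -0.594 -0.653]]
[[-0.224  0.066]
 [-0.184  0.144]
 [-0.111  0.204]]
centre [-0.001 -0.001]
th [ 4.351 26.133 49.425]
th 49.10396901820865 r 0.2324051845155053 u 0.00045281531902722404
49.0 [0.001, -0.004, 0.0, 0.007, 0.006, 0.004]
```

Forces are small and the circle fits, so I'll continue the arc.

Run:
```python
from arc import *
P,Q=pose(49)
for t in (52,55,58,61,64,67,70,73): print(row(*pose(t),P,Q).tolist())
P,Q=pose(73)
for t in (76,79,82,85,88,91,93,95): print(row(*pose(t),P,Q).tolist())
```

```text
[-0.0, 0.015, -0.038, 0.048, 0.0, 0.0]
[-0.0, 0.032, -0.075, 0.095, 0.0, -0.0]
[-0.0, 0.052, -0.112, 0.143, 0.0, 0.0]
[0.0, 0.073, -0.147, 0.19, 0.0, -0.0]
[-0.0, 0.095, -0.181, 0.238, -0.0, 0.0]
[-0.0, 0.12, -0.214, 0.286, -0.0, 0.0]
[-0.0, 0.146, -0.246, 0.333, -0.0, -0.0]
[0.0, 0.174, -0.276, 0.381, 0.0, -0.0]
[-0.0, 0.02, -0.036, 0.048, -0.0, 0.0]
[-0.0, 0.041, -0.071, 0.095, -0.0, 0.0]
[-0.0, 0.065, -0.105, 0.143, -0.0, 0.0]
[-0.0, 0.09, -0.138, 0.19, -0.0, -0.0]
[-0.0, 0.116, -0.169, 0.238, -0.0, 0.0]
[-0.0, 0.145, -0.199, 0.286, -0.0, -0.0]
[-0.0, 0.165, -0.218, 0.317, -0.0, 0.0]
[-0.0, 0.185, -0.237, 0.349, -0.0, 0.0]
```

Call:
step_arm(
  steps=[
    [0,0.015,-0.038,0.048,0,0,1],
    [0,0.032,-0.075,0.095,0,0,1],
    [0,0.052,-0.112,0.143,0,0,1],
    [0,0.073,-0.147,0.19,0,0,1],
    [0,0.095,-0.181,0.238,0,0,1],
    [0,0.12,-0.214,0.286,0,0,1],
    [0,0.146,-0.246,0.333,0,0,1],
    [0,0.174,-0.276,0.381,0,0,1],
  ],
)

```text
time_s: 6.88
position: [0.49, 0.2525, 0.3248]
tcp_rot: [[-0.874, 0.328, 0.359], [-0.125, 0.561, -0.818], [-0.47, -0.76, -0.449]]
force: [12.9, -1.9, -10.1]
opening: 0.102
grasp_force: 30.0
```

```bash
python3 look.py; python3 circ.py 4; python3 arc.py 73
```

```text
6.8833 [0.49  0.252 0.325] [ 42.487  34.999  85.123 -57.796  91.33  -23.238] [ 12.888  -1.944 -10.125] 0.10244508257402807
[[-0.874  0.328  0.359]
 [-0.125  0.561 -0.818]
 [-0.47  -0.76  -0.449]]
[[-0.224  0.066]
 [-0.184  0.144]
 [-0.111  0.204]
 [-0.019  0.23 ]]
centre [-0.002 -0.002]
th [ 4.681 26.474 49.726 73.437]
th 73.0049769058001 r 0.23052480543551973 u 0.0007036294350425118
73.0 [0.002, -0.008, -0.004, 0.009, 0.009, 0.004]
```

Call:
step_arm(
  steps=[
    [0,0.02,-0.034,0.048,0,0,1],
    [0,0.041,-0.068,0.095,0,0,1],
    [0,0.065,-0.102,0.143,0,0,1],
    [0,0.09,-0.134,0.19,0,0,1],
    [0,0.116,-0.164,0.238,0,0,1],
    [0,0.145,-0.193,0.286,0,0,1],
    [0,0.165,-0.211,0.317,0,0,1],
    [0,0.185,-0.23,0.349,0,0,1],
  ],
)

```text
time_s: 7.55
position: [0.485, 0.3382, 0.3131]
tcp_rot: [[-0.874, 0.413, 0.257], [-0.126, 0.317, -0.94], [-0.47, -0.854, -0.225]]
force: [12.4, -6.2, -7.2]
opening: 0.104
grasp_force: 30.0
```

Call:
step_arm(
  steps=[
    [0,0,0,0,0,0,1],
    [0,0,0,0,0,0,1],
    [0,0,0,0,0,0,1],
  ],
)

```text
time_s: 7.8
position: [0.485, 0.3383, 0.3129]
tcp_rot: [[-0.873, 0.413, 0.258], [-0.126, 0.32, -0.939], [-0.47, -0.853, -0.227]]
force: [12.6, -1.4, -6.9]
opening: 0.104
grasp_force: 30.0
```

```bash
python3 look.py; python3 circ.py 5; python3 arc.py 95
```

```text
7.8 [0.485 0.338 0.313] [ 48.229  48.519  68.991 -61.439 111.339 -24.245] [12.574 -1.435 -6.922] 0.10378690686766476
[[-0.873  0.413  0.258]
 [-0.126  0.32  -0.939]
 [-0.47  -0.853 -0.227]]
[[-0.224  0.066]
 [-0.184  0.144]
 [-0.111  0.204]
 [-0.019  0.23 ]
 [ 0.066  0.218]]
centre [-0.003 -0.003]
th [ 5.    26.824 50.056 73.693 94.877]
th 94.52952484428376 r 0.22809044950635704 u 0.0009523382297144457
95.0 [0.003, -0.011, -0.015, 0.01, 0.011, 0.002]
```

```bash
echo "Hp=Hp-.003*Y-.003*Z
seat=Hp-.123*Y-.026*Z" >> h.py
python3 - <<'E'
from ik import *
from rig import read_state
print(p)
s=read_state();P,Q=s["position"],s["tcp_rot"];j=s["joint_positions"]
wp=[(P-Q[:,2]*.11,Q),(np.array([.40,.40,.50]),toolrot(40)),(np.array([.40,.25,.48]),toolrot(15)),(seat+Z*.19,toolrot(0)),(seat,toolrot(0))]
for a,b in wp:
    j,e=ik(a,b,j);print(a,j.round(0),round(e,3),row(a,b,P,Q)); P,Q=a,b
E
```

```text
[-0.     0.274  0.588  0.392  0.302  0.114  0.111]
[0.457 0.442 0.338] [ 55.  53.  54. -62. 122. -32.] 0.0 [-0.     0.    -0.367  0.     0.     0.   ]
[0.4 0.4 0.5] [ 55.  23.  66. -46. 104. -38.] 0.0 [-0.072 -0.583 -0.041 -0.774  0.01   0.005]
[0.4  0.25 0.48] [ 35.  -0.  92. -27.  72. -55.] 0.0 [ 0.09  -0.362  0.339 -0.556 -0.    -0.   ]
[0.539 0.144 0.26 ] [   2.   14.  110.    6.   28. -100.] 0.0 [-0.018 -0.181  0.918 -0.333  0.     0.   ]
[0.627 0.156 0.092] [   3.   37.  107.   15.    8. -109.] 0.0 [-0.     0.     0.633  0.     0.     0.   ]
```

```bash
echo "
def torchrot(): return np.c_[Y,X,-Z]
rz=lambda d:R.from_euler('z',d,degrees=True).as_matrix()" >> h.py
python3 - <<'E'
from ik import *
from rig import read_state
s=read_state();P,Q=s["position"],s["tcp_rot"];j=s["joint_positions"]
wp=[(P-Q[:,2]*.11,Q),(np.array([.40,.40,.48]),toolrot(35)),(np.array([.40,.24,.48]),toolrot(20)@rz(35)),(seat+Z*.25,toolrot(0)@rz(65)),(seat+Z*.17,torchrot()),(seat-.008*Y,torchrot())]
for a,b in wp:
    j,e=ik(a,b,j);print(a,j.round(0),round(e,3),row(a,b,P,Q).tolist()); P,Q=a,b
E
```

```text
[0.457 0.442 0.338] [ 55.  53.  54. -62. 122. -32.] 0.0 [-0.0, 0.0, -0.367, 0.0, 0.0, 0.0]
[0.4  0.4  0.48] [ 54.  21.  70. -43.  98. -37.] 0.0 [-0.04, -0.526, -0.026, -0.886, 0.01, 0.005]
[0.4  0.24 0.48] [ 36.   1.  91. -32.  75. -16.] 0.0 [0.063, -0.452, 0.276, -0.323, 0.102, 0.773]
[0.511 0.14  0.313] [  2.   7. 109.   5.  36. -34.] 0.0 [-0.097, -0.1, 0.733, -0.289, 0.344, 0.66]
[0.548 0.145 0.242] [  2.  17. 111.   6.  25. -11.] 0.0 [-0.0, 0.0, 0.267, -0.0, -0.0, 0.556]
[0.628 0.148 0.092] [  2.  37. 107.  18.   8. -23.] 0.0 [-0.027, 0.0, 0.567, 0.0, 0.0, 0.0]
```

Call:
step_arm(
  steps=[
    [0,0,0,0,0,0,-0.4],
    [0,0,0,0,0,0,-0.4],
    [0,0,0,0,0,0,-0.4],
    [0,0,0,0,0,0,-0.4],
    [0,0,-0.1,0,0,0,-0.4],
    [0,0,-0.22,0,0,0,-0.4],
    [0,0,-0.367,0,0,0,-0.4],
    [0,0,-0.367,0,0,0,-0.4],
  ],
)

```text
time_s: 8.47
position: [0.4509, 0.4468, 0.3419]
tcp_rot: [[-0.873, 0.416, 0.256], [-0.124, 0.319, -0.94], [-0.473, -0.852, -0.226]]
force: [-0.1, -0.7, 0.3]
opening: 0.621
grasp_force: 0.0
```

Call:
step_arm(
  steps=[
    [-0.04,-0.526,-0.026,-0.886,0.01,0.005,-0.4],
    [-0.04,-0.526,-0.026,-0.886,0.01,0.005,-0.4],
    [-0.04,-0.526,-0.026,-0.886,0.01,0.005,-0.4],
    [-0.04,-0.526,-0.026,-0.886,0.01,0.005,-0.4],
    [-0.04,-0.526,-0.026,-0.886,0.01,0.005,-0.4],
    [-0.04,-0.526,-0.026,-0.886,0.01,0.005,-0.4],
    [-0.04,-0.526,-0.026,-0.886,0.01,0.005,-0.4],
    [-0.04,-0.526,-0.026,-0.886,0.01,0.005,-0.4],
  ],
)

```text
time_s: 9.13
position: [0.3956, 0.4, 0.4839]
tcp_rot: [[-0.876, 0.164, 0.454], [-0.113, 0.844, -0.523], [-0.469, -0.51, -0.721]]
force: [0.6, 0.8, -0.2]
opening: 0.696
grasp_force: 0.0
```

```bash
python3 look.py
python3 - <<'E'
from h import *; from rig import *
for n in("top","scene"):
    c=capture(n);np.savez(n+'2.npz',**c)
b=c["image"][130:300,230:440,::-1];t=np.load('top2.npz')["image"][130:260,170:300,::-1]
b=cv2.resize(b,None,fx=2,fy=2,interpolation=cv2.INTER_CUBIC);t=cv2.resize(t,(340,340),interpolation=cv2.INTER_CUBIC)
cv2.imwrite('pics/m2.png',np.hstack([b,t]))
E
```

```text
9.1333 [0.396 0.4   0.484] [ 54.759  21.448  69.339 -42.908  98.969 -36.779] [ 0.609  0.822 -0.196] 0.6964862093475325
[[-0.876  0.164  0.454]
 [-0.113  0.844 -0.523]
 [-0.469 -0.51  -0.721]]
```

View pics/m2.png

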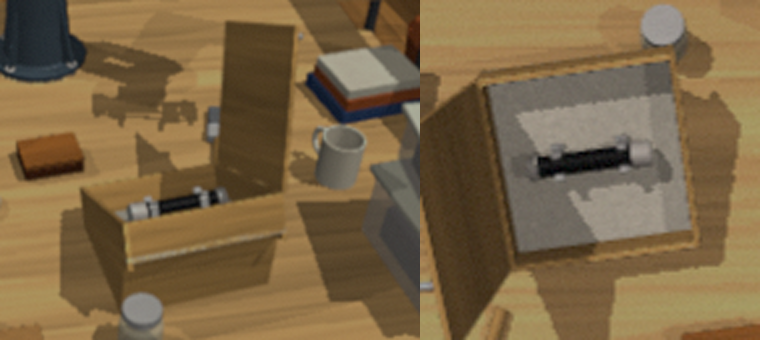

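The door is wide open, about perpendicular to the slope. The torch's barrel lies between the two clips, with its mid at about (591,158) in the right-hand crop and the aluminium head to the right. Next I'll move over the bay.

Call:
step_arm(
  steps=[
    [0.063,-0.452,0.276,-0.323,0.102,0.773,-0.4],
    [0.063,-0.452,0.276,-0.323,0.102,0.773,-0.4],
    [0.063,-0.452,0.276,-0.323,0.102,0.773,-0.4],
    [0.063,-0.452,0.276,-0.323,0.102,0.773,-0.4],
    [0.063,-0.452,0.276,-0.323,0.102,0.773,-0.4],
    [0.063,-0.452,0.276,-0.323,0.102,0.773,-0.4],
    [0.063,-0.452,0.276,-0.323,0.102,0.773,-0.4],
  ],
)

```text
time_s: 9.82
position: [0.3954, 0.2398, 0.482]
tcp_rot: [[-0.696, 0.537, 0.477], [0.453, 0.843, -0.29], [-0.558, 0.014, -0.83]]
force: [-0.1, 0.1, 0.0]
opening: 0.702
grasp_force: 0.0
```

Call:
step_arm(
  steps=[
    [-0.097,-0.1,0.733,-0.289,0.344,0.66,-0.4],
    [-0.097,-0.1,0.733,-0.289,0.344,0.66,-0.4],
    [-0.097,-0.1,0.733,-0.289,0.344,0.66,-0.4],
    [-0.097,-0.1,0.733,-0.289,0.344,0.66,-0.4],
    [-0.097,-0.1,0.733,-0.289,0.344,0.66,-0.4],
    [-0.097,-0.1,0.733,-0.289,0.344,0.66,-0.4],
    [-0.097,-0.1,0.733,-0.289,0.344,0.66,-0.4],
    [-0.097,-0.1,0.733,-0.289,0.344,0.66,-0.4],
  ],
)

```text
time_s: 10.48
position: [0.5051, 0.139, 0.3142]
tcp_rot: [[-0.486, 0.743, 0.459], [0.851, 0.523, 0.055], [-0.199, 0.417, -0.887]]
force: [0.1, -0.0, 1.0]
opening: 0.7
grasp_force: 0.0
```

Call:
step_arm(
  steps=[
    [0,0,0.267,0,0,0.556,-0.4],
    [0,0,0.267,0,0,0.556,-0.4],
    [0,0,0.267,0,0,0.556,-0.4],
    [0,0,0.267,0,0,0.556,-0.4],
    [0,0,0.267,0,0,0.556,-0.4],
  ],
)

```text
time_s: 10.9
position: [0.5423, 0.1466, 0.2453]
tcp_rot: [[-0.131, 0.877, 0.463], [0.991, 0.118, 0.058], [-0.004, 0.467, -0.884]]
force: [-0.5, 0.0, -0.1]
opening: 0.7
grasp_force: 0.0
```

```bash
python3 look.py w4
python3 - <<'E'
from h import *
W=np.load('w4.npz')
from rig import read_state
s=read_state();print(torchrot()); d=s["position"]-seat; print(d@X,d@Y,d@Z)
print(proj(W,[seat,seat+.042*Y,seat-.042*Y]))
T=np.load('top2.npz');
for n in(0,): print(proj(T,[seat,seat-OFF]))
E
```

```text
10.9 [0.542 0.147 0.245] [  2.563  16.086 110.811   4.928  25.449  -8.956] [-0.535  0.03  -0.069] 0.6996546716050104
[[-0.131  0.877  0.463]
 [ 0.991  0.118  0.058]
 [-0.004  0.467 -0.884]]
[[-0.134  0.875  0.465]
 [ 0.991  0.118  0.063]
 [ 0.     0.469 -0.883]]
-0.0029552251424842333 0.0020710812623225636 0.1758267343199595
[[284.182 194.   ]
 [284.294 147.933]
 [284.066 236.884]]
[[234.393 190.607]
 [233.142 192.141]]
```

View pics/w4.png

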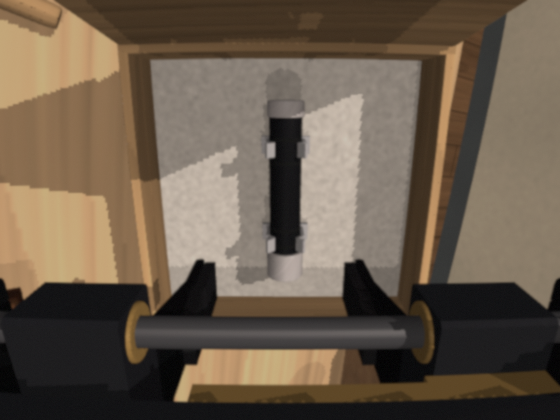

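Run:
```python
from h import *
W=np.load('w4.npz');im=W['image'].astype(int).sum(2)
print(proj(W,[seat-.08*Y,seat+.08*Y,seat+.014*X,seat-.014*X,seat+.017*X-.07*Y,seat-.017*X-.07*Y]))
print((np.linalg.inv(W['world_from_camera'])@np.r_[seat,1])[2])
for r in (170,185,200,215): print(r,im[r,262:310].tolist())
for c in (278,285,292): print(c,'top',im[88:125,c].tolist(),'bot',im[235:290,c].tolist())
```

```text
[[283.96  272.992]
 [284.391 103.538]
 [299.483 193.996]
 [268.881 194.01 ]
 [301.451 263.72 ]
 [266.524 263.728]]
0.34410688249256116
170 [385, 380, 377, 372, 371, 363, 322, 234, 126, 51, 34, 35, 37, 32, 43, 44, 39, 42, 54, 51, 56, 56, 60, 67, 67, 66, 68, 69, 67, 70, 70, 68, 69, 67, 62, 60, 59, 100, 209, 362, 475, 519, 524, 528, 523, 527, 531, 527]
185 [390, 388, 386, 388, 385, 371, 322, 237, 133, 51, 24, 35, 34, 36, 48, 40, 42, 46, 52, 53, 55, 59, 60, 62, 70, 72, 71, 69, 65, 66, 68, 71, 62, 69, 64, 62, 65, 138, 259, 390, 474, 507, 516, 524, 527, 532, 538, 540]
200 [382, 365, 338, 322, 320, 316, 285, 220, 122, 38, 26, 35, 27, 34, 30, 48, 51, 46, 47, 56, 59, 59, 63, 70, 66, 70, 66, 66, 68, 67, 61, 68, 68, 55, 57, 62, 86, 187, 347, 473, 524, 530, 530, 527, 530, 527, 524, 525]
215 [380, 376, 366, 346, 327, 318, 303, 253, 150, 59, 25, 38, 36, 35, 42, 38, 48, 51, 43, 53, 60, 63, 61, 67, 70, 67, 71, 64, 63, 65, 70, 69, 65, 61, 59, 60, 89, 190, 332, 458, 526, 545, 552, 555, 546, 541, 536, 533]
278 top [321, 321, 318, 316, 314, 311, 307, 311, 310, 311, 306, 286, 278, 294, 307, 313, 316, 319
[... 552 characters left out ...]
, 72, 70, 70, 70, 75, 66, 65, 71, 70, 70, 69, 75, 73, 72, 69, 75, 88, 156, 266, 371, 441, 476, 482, 485, 488, 488, 488, 491, 496, 501, 502, 501, 498, 492, 492, 490, 491, 494, 493, 497, 497, 498, 499, 495, 482, 475, 475, 477, 487, 486, 489, 488, 489]
292 top [330, 328, 332, 333, 334, 333, 327, 324, 324, 319, 310, 295, 293, 316, 337, 343, 343, 340, 342, 343, 345, 349, 352, 353, 353, 354, 358, 384, 415, 357, 222, 108, 83, 80, 82, 82, 84] bot [67, 64, 65, 63, 61, 63, 65, 61, 64, 63, 63, 70, 72, 63, 56, 61, 65, 77, 134, 236, 367, 478, 524, 524, 517, 512, 509, 509, 510, 512, 510, 510, 510, 512, 511, 511, 513, 515, 514, 515, 513, 514, 516, 515, 510, 498, 486, 477, 469, 465, 464, 468, 470, 471, 474]
```

Call:
step_arm(
  steps=[
    [-0.027,0.012,0.1,0,0,0,-0.4],
    [-0.027,0.012,0.2,0,0,0,-0.4],
    [-0.027,0.012,0.3,0,0,0,-0.4],
    [-0.027,0.012,0.4,0,0,0,-0.4],
    [-0.027,0.012,0.46,0,0,0,-0.4],
    [-0.027,0.012,0.5,0,0,0,-0.4],
    [-0.027,0.012,0.533,0,0,0,-0.4],
    [-0.027,0.012,0.533,0,0,0,-0.4],
  ],
)

```text
time_s: 11.62
position: [0.6212, 0.1462, 0.1059]
tcp_rot: [[-0.129, 0.876, 0.465], [0.992, 0.116, 0.057], [-0.004, 0.468, -0.884]]
force: [0.1, -0.1, 0.3]
opening: 0.7
grasp_force: 0.0
```

Call:
step_arm(
  steps=[
    [0,0,0,0,0,0,1],
    [0,0,0,0,0,0,1],
    [0,0,0,0,0,0,1],
    [0,0,0,0,0,0,1],
    [0,0,0,0,0,0,1],
    [0,0,0,0,0,0,1],
    [0,0,0,0,0,0,1],
    [0,0,0,0,0,0,1],
  ],
)

```text
time_s: 12.28
position: [0.6216, 0.1452, 0.1071]
tcp_rot: [[-0.127, 0.875, 0.467], [0.992, 0.114, 0.056], [-0.004, 0.47, -0.883]]
force: [0.4, 0.3, 2.9]
opening: 0.278
grasp_force: 29.0
```

```bash
python3 look.py w5
python3 - <<'E'
from h import *
from rig import read_state
s=read_state(); d=s["position"]-seat; print(d@X,d@Y,d@Z,s["grasp_force"])
E
```

```text
12.2833 [0.622 0.145 0.107] [  2.058  35.161 107.613  13.577   9.527 -18.117] [0.402 0.256 2.944] 0.27751128876402587
[[-0.127  0.875  0.467]
 [ 0.992  0.114  0.056]
 [-0.004  0.47  -0.883]]
0.0008744535319537882 -0.009689627954859106 0.01623641742589683 29.081727862358093
```

Call:
step_arm(
  steps=[
    [0,0,0,0,0,0,0],
    [0,0,0,0,0,0,0],
    [0,0,0,0,0,0,0],
    [0,0,0,0,0,0,0],
    [0,0,0.03,0,0,0,0],
    [0,0,0.045,0,0,0,0],
    [0,0,0.06,0,0,0,0],
    [0,0,0.06,0,0,0,0],
  ],
)

```text
time_s: 13.0
position: [0.629, 0.1462, 0.0889]
tcp_rot: [[-0.127, 0.877, 0.463], [0.992, 0.114, 0.056], [-0.004, 0.466, -0.885]]
force: [-0.4, -0.6, 0.6]
opening: 0.502
grasp_force: 0.0
```

Call:
step_arm(
  steps=[
    [0,0,0,0,0,0,1],
    [0,0,0,0,0,0,1],
    [0,0,0,0,0,0,1],
    [0,0,0,0,0,0,1],
    [0,0,0,0,0,0,1],
    [0,0,0,0,0,0,1],
  ],
)

```text
time_s: 13.5
position: [0.63, 0.1462, 0.091]
tcp_rot: [[-0.127, 0.875, 0.467], [0.992, 0.114, 0.056], [-0.005, 0.47, -0.883]]
force: [1.8, -0.3, -0.8]
opening: 0.315
grasp_force: 30.0
```

The fingers now hold the full barrel diameter, so I'll pull the torch straight out.

Call:
step_arm(
  steps=[
    [0,0,-0.02,0,0,0,1],
    [0,0,-0.045,0,0,0,1],
    [0,0,-0.07,0,0,0,1],
    [0,0,-0.1,0,0,0,1],
    [0,0,-0.15,0,0,0,1],
    [0,0,-0.22,0,0,0,1],
    [0,0,-0.3,0,0,0,1],
    [0,0,-0.38,0,0,0,1],
  ],
)

```text
time_s: 14.17
position: [0.5732, 0.1398, 0.1911]
tcp_rot: [[-0.127, 0.879, 0.461], [0.992, 0.114, 0.056], [-0.004, 0.464, -0.886]]
force: [1.0, -1.1, -2.2]
opening: 0.31
grasp_force: 30.0
```

Call:
step_arm(
  steps=[
    [0,0,-0.1,0,0,0,1],
    [0,0,-0.2,0,0,0,1],
    [0,0,-0.3,0,0,0,1],
    [0,0,-0.35,0,0,0,1],
    [0,0,-0.35,0,0,0,1],
  ],
)

```text
time_s: 14.58
position: [0.5256, 0.1342, 0.2871]
tcp_rot: [[-0.127, 0.875, 0.468], [0.992, 0.114, 0.056], [-0.004, 0.471, -0.882]]
force: [-0.3, -0.0, -1.4]
opening: 0.31
grasp_force: 30.0
```

```bash
python3 look.py w6
python3 - <<'E'
from h import *; from rig import read_state
W=np.load('w6.npz');im=W['image'].astype(int).sum(2)
print(read_state()["grasp_force"])
# vertical profile of torch along middle column, predicted points at tool z ~.012
Tt=W['T_tool_cam']
for x in(.066,.08,-.054,-.08,.03): print(x,proj(W,[[x,0,.012]],Tt), proj(W,[[x,.014,.012]],Tt))
for c in (270,280,290): print(c,im[0:270:3,c].tolist())
for r in (130,170,210): print(r,im[r,235:325:2].tolist())
E
```

```text
14.5833 [0.526 0.134 0.287] [  0.929  10.565 110.212   5.335  31.348 -10.308] [-0.319 -0.042 -1.356] 0.30995225486881595
[[-0.127  0.875  0.468]
 [ 0.992  0.114  0.056]
 [-0.004  0.471 -0.882]]
29.996188580989838
0.066 [[280.281 138.394]] [[311.45 138.42]]
0.08 [[280.281 106.304]] [[312.139 106.354]]
-0.054 [[280.243 360.225]] [[305.633 360.144]]
-0.08 [[280.23  396.738]] [[304.49  396.647]]
0.03 [[280.275 214.872]] [[309.652 214.851]]
270 [194, 185, 200, 199, 199, 197, 197, 202, 198, 185, 194, 192, 239, 286, 289, 205, 190, 330, 409, 397, 399, 407, 417, 414, 473, 478, 473, 474, 480, 483, 480, 479, 478, 480, 481, 477, 464, 317, 75, 58, 65, 67, 65, 64, 65, 67, 65, 67, 59, 61, 62, 68, 64, 74, 73, 76, 64, 62, 62, 55, 60, 61, 64, 62, 64, 62, 65, 65, 61, 65, 62, 73, 71, 66, 57, 62, 64, 62, 65, 64, 58, 63, 59, 56, 65, 62, 63, 62, 74, 69]
280 [195, 183, 198, 199, 196, 199, 197, 201, 198, 188, 192, 188, 247, 286, 290, 203, 218, 369, 458, 445, 447, 450, 447, 448, 518, 543, 540, 536, 538, 535, 538, 536, 534, 529, 524, 524, 512, 378, 89, 80, 75, 78, 79, 80, 82, 75, 80, 80, 79, 73, 71, 75, 71, 81
[... 442 characters left out ...]
, 83, 83, 81, 81, 83, 78, 81, 84, 93, 89, 84, 79, 79, 75, 78, 76, 81, 77, 76, 74, 75, 78, 79, 80, 87, 86, 94]
130 [574, 635, 651, 644, 550, 145, 42, 42, 38, 38, 42, 50, 53, 51, 58, 59, 62, 56, 68, 64, 74, 80, 74, 76, 77, 80, 87, 90, 96, 99, 97, 97, 98, 90, 83, 80, 82, 79, 76, 77, 300, 637, 675, 662, 638]
170 [654, 647, 648, 653, 633, 346, 50, 39, 44, 51, 47, 42, 48, 57, 54, 61, 66, 61, 63, 68, 67, 74, 78, 77, 73, 82, 81, 83, 86, 90, 86, 87, 87, 89, 85, 80, 75, 78, 73, 130, 477, 651, 651, 644, 644]
210 [665, 667, 667, 658, 632, 443, 101, 47, 50, 45, 56, 55, 54, 52, 54, 65, 58, 62, 62, 67, 70, 69, 72, 71, 79, 78, 79, 83, 83, 79, 85, 82, 88, 86, 87, 90, 93, 94, 88, 284, 587, 637, 640, 643, 648]
```

```bash
cat >> h.py <<'E'
AX=-.0084
yr=np.radians(8.5); RX=np.array([np.sin(yr),-np.cos(yr),0]); RS=np.array([.408,-.296,.135])
RR=np.c_[-RX,np.cross([0,0,-1],-RX),[0,0,-1]]
E
python3 - <<'E'
from ik import *
from rig import read_state
W=np.load('w6.npz');Tt=W['T_tool_cam']
for x in (.06,.066,.07,.075,.08): print(x,proj(W,[[x,0,AX-.0155],[x+.014,0,AX-.016],[x+.014,0,AX+.016]],Tt)[:,1])
s=read_state();P,Q=s["position"],s["tcp_rot"];j=s["joint_positions"]
t=RS-RR[:,2]*AX
for a,b in [(np.array([.48,-.05,.34]),Q),(t+[0,0,.10],RR),(t,RR)]:
    j,e=ik(a,b,j);print(a,j.round(0),round(e,3),row(a,b,P,Q).tolist()); P,Q=a,b
E
```

```text
0.06 [165.663 126.382 120.818]
0.066 [149.041 108.801 106.548]
0.07 [137.743  96.872  96.9  ]
0.075 [123.381  81.734  84.692]
0.08 [108.757  66.352  72.322]
[ 0.48 -0.05  0.34] [-30.   1. 112.  23.  47. -50.] 0.0 [-0.59, -0.119, -0.266, 0.0, 0.0, 0.0]
[ 0.408 -0.296  0.227] [-49.  21.  99.   0.  60. -57.] 0.0 [-0.781, -0.481, 0.176, 0.622, 0.012, -0.025]
[ 0.408 -0.296  0.127] [-49.  30. 105.  -0.  46. -57.] 0.0 [0.0, 0.0, 0.333, 0.0, 0.0, 0.0]
```

Call:
step_arm(
  steps=[
    [-0.59,-0.119,-0.266,0,0,0,1],
    [-0.59,-0.119,-0.266,0,0,0,1],
    [-0.59,-0.119,-0.266,0,0,0,1],
    [-0.59,-0.119,-0.266,0,0,0,1],
    [-0.59,-0.119,-0.266,0,0,0,1],
    [-0.59,-0.119,-0.266,0,0,0,1],
    [-0.59,-0.119,-0.266,0,0,0,1],
  ],
)

```text
time_s: 15.22
position: [0.4808, -0.052, 0.3373]
tcp_rot: [[-0.122, 0.878, 0.463], [0.993, 0.109, 0.055], [-0.003, 0.466, -0.885]]
force: [-0.4, 0.4, -2.3]
opening: 0.311
grasp_force: 30.0
```

Call:
step_arm(
  steps=[
    [-0.1,-0.06,0.02,0.1,0,0,1],
    [-0.21,-0.12,0.04,0.21,0,0,1],
    [-0.31,-0.18,0.07,0.31,0.01,-0.01,1],
    [-0.42,-0.24,0.09,0.42,0.01,-0.02,1],
    [-0.52,-0.3,0.11,0.52,0.01,-0.02,1],
    [-0.62,-0.36,0.13,0.622,0.012,-0.025,1],
    [-0.72,-0.42,0.15,0.622,0.012,-0.025,1],
    [-0.828,-0.48,0.177,0.622,0.012,-0.025,1],
  ],
)

```text
time_s: 15.88
position: [0.4122, -0.3087, 0.2226]
tcp_rot: [[-0.152, 0.988, -0.004], [0.988, 0.152, 0.003], [0.003, -0.003, -1.0]]
force: [0.2, -0.5, -1.3]
opening: 0.315
grasp_force: 30.0
```

Call:
step_arm(
  steps=[
    [0,0,0,0,0,0,1],
    [0,0,0,0,0,0,1],
  ],
)

```text
time_s: 16.05
position: [0.4109, -0.3089, 0.2222]
tcp_rot: [[-0.147, 0.989, -0.005], [0.989, 0.147, 0.005], [0.006, -0.005, -1.0]]
force: [0.3, 1.0, -2.2]
opening: 0.313
grasp_force: 30.0
```

```bash
python3 look.py w7
python3 - <<'E'
from h import *; from rig import *
s=read_state();P,Q=s["position"],s["tcp_rot"];print("to go",row(RS-RR[:,2]*AX+.014*RX,RR,P,Q),s["grasp_force"])
c=capture("top");np.savez('top3.npz',**c);d=capture("scene");np.savez('scene3.npz',**d)
t=cv2.resize(c["image"][190:300,330:440,::-1],(396,396),interpolation=cv2.INTER_CUBIC)
b=cv2.resize(d["image"][130:240,120:230,::-1],(396,396),interpolation=cv2.INTER_CUBIC)
def mk(im,cam,pts,x0,y0):
    for p,col in pts:
        u=(proj(cam,[p])[0]-[x0,y0]+.5)*3.6; cv2.circle(im,tuple(int(v) for v in u),4,col,1)
pts=[(RS,(0,0,255)),(RS+.038*RX+[0,0,.0],(0,255,255)),(RS-.038*RX,(255,255,0)),(P+Q@[.012,0,AX],(255,0,255))]
mk(t,c,pts,330,190);mk(b,d,pts,120,130)
w=cv2.imread('pics/w7.png'); w=cv2.resize(w,None,fx=.36,fy=.36)
o=np.hstack([t,b]); o=np.vstack([o,np.zeros((155,792,3),np.uint8)]); o[398:398+w.shape[0],:w.shape[1]]=w[:153]
cv2.imwrite('pics/m3.png',o)
E
```

```text
16.05 [ 0.411 -0.309  0.222] [-49.38   22.139  97.78   -0.054  60.495 -57.785] [ 0.277  0.988 -2.194] 0.3128148352252595
[[-0.147  0.989 -0.005]
 [ 0.989  0.147  0.005]
 [ 0.006 -0.005 -1.   ]]
to go [-0.007 -0.003  0.322 -0.005 -0.006  0.   ] 29.996302127838135
```

View pics/m3.png

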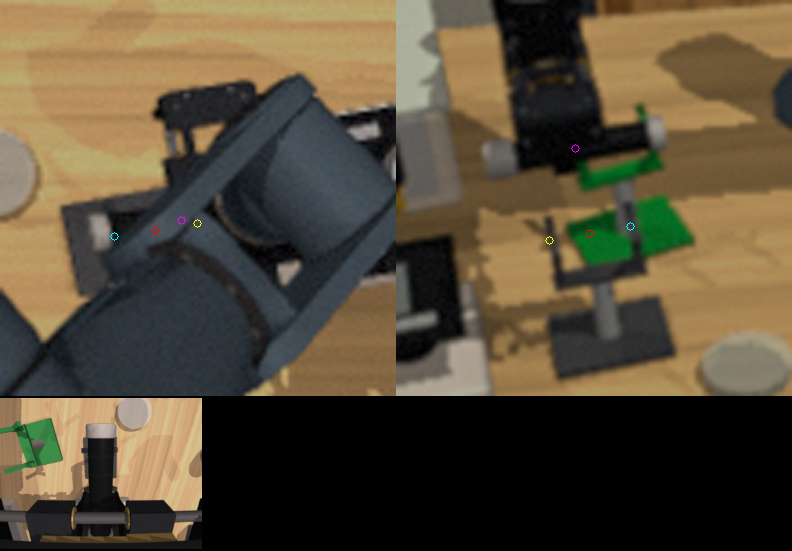

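The scene view shows the torch level (head at (487,158), tail at (663,133)) and its centre at (575,148), where my estimate puts it. The wrist inset shows the near notch's flanks on either side of the barrel, so I'll lower it.

Call:
step_arm(
  steps=[
    [-0.004,0,0.05,0,0,0,1],
    [-0.007,0,0.11,0,0,0,1],
    [-0.007,0,0.17,0,0,0,1],
    [-0.007,0,0.22,0,0,0,1],
    [-0.007,0,0.26,0,0,0,1],
    [-0.007,0,0.275,0,0,0,1],
    [-0.007,0,0.285,0,0,0,1],
  ],
)

```text
time_s: 16.78
position: [0.4118, -0.3105, 0.1395]
tcp_rot: [[-0.149, 0.989, -0.002], [0.989, 0.15, 0.001], [0.001, -0.002, -1.0]]
force: [0.2, 0.1, -2.0]
opening: 0.316
grasp_force: 30.0
```

Call:
step_arm(
  steps=[
    [0,0,0.01,0,0,0,1],
    [0,0,0.02,0,0,0,1],
    [0,0,0.026,0,0,0,1],
    [0,0,0.03,0,0,0,1],
  ],
)

```text
time_s: 17.12
position: [0.4116, -0.3121, 0.1309]
tcp_rot: [[-0.148, 0.989, -0.001], [0.989, 0.148, -0.0], [-0.0, -0.001, -1.0]]
force: [0.4, 0.1, -1.3]
opening: 0.313
grasp_force: 30.0
```

```bash
python3 look.py
python3 - <<'E'
from h import *; from rig import *
s=read_state();P,Q=s["position"],s["tcp_rot"];print("to go",row(RS-RR[:,2]*AX+.014*RX,RR,P,Q),s["grasp_force"],s["moment"])
E
```

```text
17.1167 [ 0.412 -0.312  0.131] [-49.536  30.075 102.701  -0.09   47.244 -57.969] [ 0.395  0.082 -1.343] 0.31304862127443
[[-0.148  0.989 -0.001]
 [ 0.989  0.148 -0.   ]
 [-0.    -0.001 -1.   ]]
to go [ 0.008 -0.004  0.014 -0.001  0.    -0.   ] 29.996067881584167 [-0.113  0.004 -0.021]
```

Call:
step_arm(
  steps=[
    [0.006,0,0.007,0,0,0,1],
    [0.006,0,0.014,0,0,0,1],
    [0.006,0,0.014,0,0,0,1],
  ],
)

```text
time_s: 17.37
position: [0.4109, -0.31, 0.1262]
tcp_rot: [[-0.148, 0.989, -0.002], [0.989, 0.148, 0.001], [0.001, -0.002, -1.0]]
force: [-1.2, 0.8, -1.6]
opening: 0.313
grasp_force: 30.0
```

Call:
step_arm(
  steps=[
    [0,0,0.007,0,0,0,1],
    [0,0,0.007,0,0,0,1],
  ],
)

```text
time_s: 17.53
position: [0.4107, -0.3102, 0.1248]
tcp_rot: [[-0.148, 0.989, -0.002], [0.989, 0.148, 0.0], [0.001, -0.002, -1.0]]
force: [-2.1, 0.7, 3.2]
opening: 0.316
grasp_force: 30.0
```

Call:
step_arm(
  steps=[
    [0,0,0.007,0,0,0,1],
    [0,0,0.007,0,0,0,1],
  ],
)

```text
time_s: 17.7
position: [0.4106, -0.3104, 0.1242]
tcp_rot: [[-0.148, 0.989, -0.002], [0.989, 0.148, -0.001], [-0.0, -0.002, -1.0]]
force: [-5.8, 2.2, 16.1]
opening: 0.314
grasp_force: 30.0
```

Contact is firm at the expected seat height. I'll ease off and release.

Call:
step_arm(
  steps=[
    [0,-0.005,-0.006,0,0,0,1],
    [0,-0.005,-0.006,0,0,0,1],
    [0,-0.005,-0.006,0,0,0,-0.3],
    [0,-0.005,-0.006,0,0,0,-0.3],
    [0,-0.005,-0.006,0,0,0,-0.3],
    [0,-0.005,-0.006,0,0,0,-0.3],
    [0,-0.005,-0.006,0,0,0,-0.3],
    [0,-0.005,-0.006,0,0,0,-0.3],
  ],
)

```text
time_s: 18.37
position: [0.4096, -0.3103, 0.1238]
tcp_rot: [[-0.148, 0.989, -0.002], [0.989, 0.148, 0.0], [0.001, -0.002, -1.0]]
force: [-0.1, 0.8, 0.3]
opening: 0.629
grasp_force: 0.0
```

Call:
step_arm(
  steps=[
    [0,0,-0.05,0,0,0,-0.3],
    [0,0,-0.12,0,0,0,-0.3],
    [0,0,-0.22,0,0,0,-0.3],
    [0,0,-0.35,0,0,0,-0.3],
    [0,0,-0.5,0,0,0,-0.3],
    [0,0,-0.6,0,0,0,-0.3],
    [0,0,-0.6,0,0,0,-0.3],
  ],
)

```text
time_s: 18.95
position: [0.4129, -0.3136, 0.3114]
tcp_rot: [[-0.148, 0.989, 0.008], [0.989, 0.148, -0.012], [-0.013, 0.007, -1.0]]
force: [0.0, 0.4, -0.3]
opening: 0.649
grasp_force: 0.0
```

```bash
python3 look.py w8
python3 - <<'E'
from h import *; from rig import *
d=capture("scene");np.savez('scene4.npz',**d)
W=np.load('w8.npz'); 
print("pred",proj(W,[RS-.08*RX,RS-.066*RX,RS,RS+.054*RX,RS+.08*RX]).tolist())
im=W['image'].astype(int).sum(2)
c0=int(proj(W,[RS])[0,0])
for c in (c0-6,c0+3): print(c,im[40:330:4,c].tolist())
for r in (int(proj(W,[RS-.05*RX])[0,1]),int(proj(W,[RS])[0,1])): print(r,im[r,c0-40:c0+40:2].tolist())
print(proj(d,[RS-.08*RX,RS,RS+.08*RX]).tolist())
g=d['image'].astype(int).sum(2)//3
for r in range(176,206,2): print(r,' '.join('%3d'%v for v in g[r,140:206:2]))
E
```

```text
18.95 [ 0.413 -0.314  0.311] [-49.542  16.021  91.32   -0.067  71.84  -58.024] [ 0.004  0.379 -0.294] 0.6494333141740647
[[-0.148  0.989  0.008]
 [ 0.989  0.148 -0.012]
 [-0.013  0.007 -1.   ]]
pred [[275.5670974896627, 77.11585188254577], [275.6128054362046, 94.26120585320984], [275.8309592066839, 170.41589477765655], [276.00754290767094, 226.79801933577835], [276.0907200975579, 252.05846573159062]]
269 [458, 457, 459, 458, 459, 457, 454, 454, 454, 449, 478, 503, 505, 498, 351, 67, 60, 66, 64, 64, 62, 57, 58, 66, 62, 57, 62, 58, 61, 61, 59, 61, 61, 51, 62, 53, 56, 54, 55, 58, 56, 53, 56, 59, 46, 47, 54, 54, 130, 431, 442, 445, 452, 459, 463, 529, 558, 559, 550, 360, 60, 40, 50, 54, 43, 41, 38, 43, 42, 65, 137, 166, 196]
278 [453, 456, 455, 455, 460, 461, 458, 459, 456, 456, 506, 516, 511, 516, 316, 82, 84, 84, 79, 71, 78, 82, 76, 78, 73, 69, 74, 76, 78, 76, 75, 71, 73, 66, 72, 72, 71, 75, 65, 67, 69, 64, 68, 65, 65, 67, 75, 67, 104, 502, 513, 516, 508, 503, 504, 522, 557, 557, 531, 366, 42, 46, 50, 47, 41, 38, 47, 41, 45, 70, 137, 170, 195]
113 [366, 223, 196, 194, 199, 197, 196, 19
[... 1801 characters left out ...]
  78  51  57 108 129
196 109 107 107 108 114 151 153 154 135  20  26  27  20  21  18  14  15  12   7  13  13  16  23  44  45  37  45  51  48  43  47  71 129
198 114 116 117 126 124 139 147 145 135  27  13   9  11  12  15  18  12  27  32  35  47  49  47  27  41  45  43  50  45  59  85  98 126
200 132 132 133 133 130 119 121 119 108  38  26  40  46  79 105  91  46  48  53  55  48  52  56  29  37  49  62  82 111 120 121 122 123
202 134 134 134 135 134  97  81  83  86 113 132 120  35 106 140 125  66  48  50  47  46  45  40  32  41 109 118 119 120 120 121 131 134
204 131 132 132 132 132 115 116 130 130 136 135 128  48  89 114  85  47  29  35  39  35  29  32  32  42 123 132 129 130 129 124 131 134
```

The torch lies centred in both notches: its ends in the scene view are at columns 149 and 197, where predicted. Next I'll refit the hinge arc from the logged grip data and plan the way back to the handle.

```bash
cat > close.py <<'E'
from ik import *
LL=[(np.array(P),np.array(Q)) for _,P,Q in L]
i0=[i for i,(P,_) in enumerate(LL) if np.linalg.norm(P-[.5922,.0533,.1831])<.002][0]
G=[g for k,g in enumerate(LL[i0:i0+6]) if np.linalg.norm(g[0]-LL[i0+k-1][0])>.003][:5]
def yn(z): return np.array([[(P+Q[:,2]*z-Hp)@Y,(P+Q[:,2]*z-Hp)@Z] for P,Q in G])
def f(c): d=yn(c[2])-c[:2]; return np.r_[(np.hypot(*d.T)-.2334)*1000]
r=least_squares(f,[0,0,-.015]);c=r.x
d=yn(c[2])-c[:2]; TH=np.degrees(np.arctan2(d[:,1],-d[:,0]))-12.37
PHI=[np.degrees(np.arctan2(-Q[:,2]@Y,-Q[:,2]@Z)) for _,Q in G]
H2=Hp+c[0]*Y+c[1]*Z; ZB=c[2]
U=np.mean([(P-Hp)@X for P,_ in G])
def hd(th): t=np.radians(th);return H2+Y*(-.228*np.cos(t)+.05*np.sin(t))+Z*(.228*np.sin(t)+.05*np.cos(t))
def pose(th,phi=None):
    Q=toolrot(np.interp(th,TH,PHI) if phi is None else phi); return hd(th)+X*U-Q[:,2]*ZB,Q
if __name__=="__main__":
    print(len(G),c,f(c),TH,PHI,U)
    for th,(P,Q) in zip(TH,G): print((pose(th)[0]-P)*1000)
    from rig import read_state
    s=read_state();P,Q=s["position"],s["tcp_rot"];j=s["joint_positions"]
    Pl,Ql=G[-1]
    wp=[(np.array([.42,-.12,.46]),toolrot(0)@rz(50)),(np.array([.40,.12,.49]),toolrot(15)@rz(15)),(np.array([.39,.40,.48]),toolrot(35)),(Pl-Ql[:,2]*.12,Ql),(Pl,Ql)]
    for a,b in wp:
        j,e=ik(a,b,j);print(a,j.round(0),round(e,3),row(a,b,P,Q).tolist()); P,Q=a,b
E
python3 close.py
```

```text
5 [ 0.002  0.008 -0.01 ] [ 0.064 -0.183  0.108  0.08  -0.084] [ 7.101 29.153 52.789 77.04  98.825] [np.float64(9.29044939800113), np.float64(27.517441021506556), np.float64(42.13169601385158), np.float64(59.17747140468642), np.float64(74.84991682309901)] 0.0004007936416170053
[0.36  0.091 0.175]
[ 0.257 -0.12   0.275]
[ 0.022  0.037 -0.08 ]
[-0.188 -0.029 -0.171]
[-0.474 -0.031 -0.143]
[ 0.42 -0.12  0.46] [-47.  -9. 101.  24.  73. -99.] 0.0 [0.623, 0.126, -0.517, -0.595, -0.218, -0.853]
[0.4  0.12 0.49] [ 14. -10.  99. -20.  66. -61.] 0.0 [0.561, 0.579, -0.069, 0.286, -0.182, -0.773]
[0.39 0.4  0.48] [ 55.  21.  70. -43.  98. -36.] 0.0 [0.174, 0.902, -0.17, 0.442, -0.058, -0.33]
[0.454 0.451 0.34 ] [ 55.  53.  52. -63. 123. -32.] 0.0 [0.012, 0.414, 0.347, 0.886, -0.01, -0.005]
[0.485 0.338 0.313] [ 48.  49.  69. -61. 111. -24.] 0.0 [0.0, 0.0, 0.4, 0.0, 0.0, 0.0]
```

Call:
step_arm(
  steps=[
    [0.3,0.06,-0.4,0,0,-0.1,-0.3],
    [0.623,0.126,-0.517,-0.595,-0.218,-0.853,-0.3],
    [0.623,0.126,-0.517,-0.595,-0.218,-0.853,-0.3],
    [0.623,0.126,-0.517,-0.595,-0.218,-0.853,-0.3],
    [0.623,0.126,-0.517,-0.595,-0.218,-0.853,-0.3],
    [0.623,0.126,-0.517,-0.595,-0.218,-0.853,-0.3],
    [0.623,0.126,-0.517,-0.595,-0.218,-0.853,-0.3],
    [0.623,0.126,-0.517,-0.595,-0.218,-0.853,-0.3],
  ],
)

```text
time_s: 19.72
position: [0.4186, -0.1175, 0.458]
tcp_rot: [[-0.669, 0.581, 0.464], [0.68, 0.73, 0.067], [-0.299, 0.361, -0.883]]
force: [-0.2, -0.6, -1.1]
opening: 0.648
grasp_force: 0.0
```

Call:
step_arm(
  steps=[
    [0.561,0.579,-0.069,0.286,-0.182,-0.773,-0.3],
    [0.561,0.579,-0.069,0.286,-0.182,-0.773,-0.3],
    [0.561,0.579,-0.069,0.286,-0.182,-0.773,-0.3],
    [0.561,0.579,-0.069,0.286,-0.182,-0.773,-0.3],
    [0.561,0.579,-0.069,0.286,-0.182,-0.773,-0.3],
    [0.561,0.579,-0.069,0.286,-0.182,-0.773,-0.3],
    [0.561,0.579,-0.069,0.286,-0.182,-0.773,-0.3],
    [0.561,0.579,-0.069,0.286,-0.182,-0.773,-0.3],
  ],
)

```text
time_s: 20.38
position: [0.3984, 0.1268, 0.4878]
tcp_rot: [[-0.852, 0.204, 0.482], [0.128, 0.974, -0.186], [-0.507, -0.097, -0.856]]
force: [0.6, -0.2, -0.2]
opening: 0.65
grasp_force: 0.0
```

```bash
python3 look.py
python3 - <<'E'
from close import *; from rig import read_state
s=read_state();P,Q=s["position"],s["tcp_rot"]
a,b=np.array([.39,.40,.48]),toolrot(35);print(row(a,b,P,Q).tolist())
E
```

```text
20.3833 [0.398 0.127 0.488] [ 15.089 -10.001  98.898 -19.456  66.426 -60.694] [ 0.558 -0.23  -0.202] 0.6503043350345544
[[-0.852  0.204  0.482]
 [ 0.128  0.974 -0.186]
 [-0.507 -0.097 -0.856]]
[0.153, 0.884, -0.161, 0.454, -0.061, -0.315]
```

Call:
step_arm(
  steps=[
    [0.153,0.884,-0.161,0.454,-0.061,-0.315,-0.3],
    [0.153,0.884,-0.161,0.454,-0.061,-0.315,-0.3],
    [0.153,0.884,-0.161,0.454,-0.061,-0.315,-0.3],
    [0.153,0.884,-0.161,0.454,-0.061,-0.315,-0.3],
    [0.153,0.884,-0.161,0.454,-0.061,-0.315,-0.3],
    [0.153,0.884,-0.161,0.454,-0.061,-0.315,-0.3],
    [0.153,0.884,-0.161,0.454,-0.061,-0.315,-0.3],
    [0.153,0.884,-0.161,0.454,-0.061,-0.315,-0.3],
  ],
)

```text
time_s: 21.05
position: [0.3963, 0.3986, 0.476]
tcp_rot: [[-0.877, 0.163, 0.452], [-0.113, 0.844, -0.524], [-0.467, -0.51, -0.722]]
force: [0.2, 0.4, 1.3]
opening: 0.652
grasp_force: 0.0
```

Call:
step_arm(
  steps=[
    [0.012,0.414,0.347,0.886,-0.01,-0.005,-0.3],
    [0.012,0.414,0.347,0.886,-0.01,-0.005,-0.3],
    [0.012,0.414,0.347,0.886,-0.01,-0.005,-0.3],
    [0.012,0.414,0.347,0.886,-0.01,-0.005,-0.3],
    [0.012,0.414,0.347,0.886,-0.01,-0.005,-0.3],
    [0.012,0.414,0.347,0.886,-0.01,-0.005,-0.3],
    [0.012,0.414,0.347,0.886,-0.01,-0.005,-0.3],
    [0.012,0.414,0.347,0.886,-0.01,-0.005,-0.3],
  ],
)

```text
time_s: 21.72
position: [0.4617, 0.4419, 0.339]
tcp_rot: [[-0.875, 0.417, 0.244], [-0.116, 0.309, -0.944], [-0.469, -0.854, -0.222]]
force: [0.1, 0.8, -0.5]
opening: 0.653
grasp_force: 0.0
```

```bash
python3 look.py
python3 - <<'E'
from close import *; from rig import read_state
s=read_state();P,Q=s["position"],s["tcp_rot"]
a,b=G[-1];print(row(a-b[:,2]*.12,b,P,Q).tolist(),row(a,b,P,Q).tolist())
E
```

```text
21.7167 [0.462 0.442 0.339] [ 54.186  53.422  52.689 -62.74  122.447 -32.376] [ 0.088  0.801 -0.512] 0.653017538255289
[[-0.875  0.417  0.244]
 [-0.116  0.309 -0.944]
 [-0.469 -0.854 -0.222]]
[0.017, -0.005, -0.036, -0.014, -0.014, -0.002] [0.013, -0.0, 0.364, -0.014, -0.014, -0.002]
```

Call:
step_arm(
  steps=[
    [0.013,0,0.1,-0.014,-0.014,0,-0.3],
    [0.013,0,0.2,-0.014,-0.014,0,-0.3],
    [0.013,0,0.28,-0.014,-0.014,0,0],
    [0.013,0,0.34,-0.014,-0.014,0,0],
    [0.013,0,0.37,-0.014,-0.014,0,0.3],
    [0.013,0,0.37,-0.014,-0.014,0,1],
    [0.013,0,0.37,-0.014,-0.014,0,1],
    [0.013,0,0.37,-0.014,-0.014,0,1],
  ],
)

```text
time_s: 22.38
position: [0.4846, 0.339, 0.3165]
tcp_rot: [[-0.869, 0.419, 0.261], [-0.125, 0.326, -0.937], [-0.478, -0.847, -0.231]]
force: [0.3, 0.1, 0.1]
opening: 0.286
grasp_force: 0.0
```

Call:
step_arm(
  steps=[
    [0,0,0,0,0,0,1],
    [0,0,0,0,0,0,1],
    [0,0,0,0,0,0,1],
    [0,0,0,0,0,0,1],
    [0,0,0,0,0,0,1],
  ],
)

```text
time_s: 22.8
position: [0.4853, 0.3388, 0.3141]
tcp_rot: [[-0.87, 0.417, 0.262], [-0.126, 0.325, -0.937], [-0.476, -0.849, -0.23]]
force: [3.4, 0.6, -4.1]
opening: 0.104
grasp_force: 30.0
```

Run:
```python
from close import *; from rig import read_state
s=read_state();P,Q=s["position"],s["tcp_rot"];print(s["opening"],s["grasp_force"],s["force"])
P0,Q0=pose(98.8);print("meas vs plan",row(P0,Q0,P,Q))
for blk in ([95,92,89,86,83,80,77,74],[71,68,65,62,59,56,53,50],[47,44,41,38,35,32,29,26],[23,20,17,14,11,8,6,4]):
    for t in blk: print(row(*pose(t),P0,Q0).tolist())
    P0,Q0=pose(blk[-1]); print()
```

```text
0.10407671628713043 29.996538162231445 [ 3.366  0.605 -4.144]
meas vs plan [ 0.005  0.002  0.002  0.006  0.013 -0.006]
[-0.0, -0.028, 0.043, -0.061, -0.0, 0.0]
[-0.0, -0.047, 0.077, -0.109, -0.0, -0.0]
[-0.0, -0.065, 0.113, -0.157, -0.0, 0.0]
[-0.0, -0.081, 0.15, -0.205, 0.0, 0.0]
[-0.0, -0.096, 0.187, -0.253, -0.0, 0.0]
[-0.0, -0.108, 0.226, -0.301, 0.0, 0.0]
[-0.0, -0.118, 0.265, -0.348, -0.0, 0.0]
[-0.0, -0.126, 0.304, -0.395, -0.0, 0.0]

[0.0, -0.018, 0.036, -0.047, 0.0, -0.0]
[-0.0, -0.034, 0.073, -0.094, -0.0, -0.0]
[0.0, -0.048, 0.111, -0.141, 0.0, -0.0]
[0.0, -0.06, 0.149, -0.187, -0.0, -0.0]
[-0.0, -0.07, 0.188, -0.234, -0.0, -0.0]
[0.0, -0.078, 0.227, -0.281, 0.0, -0.0]
[0.0, -0.083, 0.267, -0.328, -0.0, -0.0]
[0.0, -0.087, 0.308, -0.37, -0.0, -0.0]

[-0.0, -0.013, 0.038, -0.041, 0.0, -0.0]
[0.0, -0.024, 0.077, -0.082, -0.0, -0.0]
[-0.0, -0.034, 0.116, -0.124, 0.0, -0.0]
[0.0, -0.041, 0.156, -0.165, 0.0, -0.0]
[0.0, -0.046, 0.196, -0.206, 0.0, -0.0]
[-0.0, -0.048, 0.237, -0.247, -0.0, -0.0]
[-0.0, -0.049, 0.277, -0.289, 0.0, -0.0]
[0.0, -0.047, 0.318, -0.344, 0.0, -0.0]

[0.0, -0.007, 0.04, -0.055, -0.0, 0.0]
[0.0, -0.012, 0.08, -0.11, -0.0, -0.0]
[-0.0, -0.015, 0.12, -0.165, -0.0, 0.0]
[0.0, -0.016, 0.161, -0.22, -0.0, -0.0]
[-0.0, -0.014, 0.201, -0.276, -0.0, -0.0]
[0.0, -0.011, 0.242, -0.331, 0.0, 0.0]
[-0.0, -0.008, 0.269, -0.347, -0.0, 0.0]
[0.0, -0.004, 0.295, -0.347, -0.0, 0.0]
```

The handle is gripped again and the model matches within 2 mm. I'll swing the door shut.

Call:
step_arm(
  steps=[
    [0,-0.028,0.043,-0.061,0,0,1],
    [0,-0.047,0.077,-0.109,0,0,1],
    [0,-0.065,0.113,-0.157,0,0,1],
    [0,-0.081,0.15,-0.205,0,0,1],
    [0,-0.096,0.187,-0.253,0,0,1],
    [0,-0.108,0.226,-0.301,0,0,1],
    [0,-0.118,0.265,-0.348,0,0,1],
    [0,-0.126,0.304,-0.395,0,0,1],
  ],
)

```text
time_s: 23.47
position: [0.4922, 0.2408, 0.3255]
tcp_rot: [[-0.871, 0.316, 0.376], [-0.125, 0.598, -0.792], [-0.475, -0.737, -0.481]]
force: [1.0, 3.5, -4.5]
opening: 0.098
grasp_force: 30.0
```

Call:
step_arm(
  steps=[
    [0,-0.018,0.036,-0.047,0,0,1],
    [0,-0.034,0.073,-0.094,0,0,1],
    [0,-0.048,0.111,-0.141,0,0,1],
    [0,-0.06,0.149,-0.187,0,0,1],
    [0,-0.07,0.188,-0.234,0,0,1],
    [0,-0.078,0.227,-0.281,0,0,1],
    [0,-0.083,0.267,-0.328,0,0,1],
    [0,-0.087,0.308,-0.37,0,0,1],
  ],
)

```text
time_s: 24.13
position: [0.5173, 0.1513, 0.3008]
tcp_rot: [[-0.872, 0.197, 0.449], [-0.124, 0.798, -0.59], [-0.474, -0.57, -0.671]]
force: [-1.6, 2.8, -4.1]
opening: 0.101
grasp_force: 30.0
```

Run:
```python
from close import *; from rig import read_state
s=read_state();P,Q=s["position"],s["tcp_rot"];print(s["opening"],s["grasp_force"],s["force"])
print("meas vs plan",row(*pose(50),P,Q))
```

```text
0.1011523218808538 30.0019571185112 [-1.569  2.79  -4.086]
meas vs plan [0.003 0.004 0.004 0.006 0.01  0.001]
```

Call:
step_arm(
  steps=[
    [0,-0.013,0.038,-0.041,0,0,1],
    [0,-0.024,0.077,-0.082,0,0,1],
    [0,-0.034,0.116,-0.124,0,0,1],
    [0,-0.041,0.156,-0.165,0,0,1],
    [0,-0.046,0.196,-0.206,0,0,1],
    [0,-0.048,0.237,-0.247,0,0,1],
    [0,-0.049,0.277,-0.289,0,0,1],
    [0,-0.047,0.318,-0.344,0,0,1],
  ],
)

```text
time_s: 24.8
position: [0.5565, 0.0829, 0.2446]
tcp_rot: [[-0.873, 0.07, 0.482], [-0.124, 0.925, -0.359], [-0.471, -0.373, -0.799]]
force: [-4.1, 1.7, -2.7]
opening: 0.104
grasp_force: 30.0
```

Call:
step_arm(
  steps=[
    [0,-0.007,0.04,-0.055,0,0,1],
    [0,-0.012,0.08,-0.11,0,0,1],
    [0,-0.015,0.12,-0.165,0,0,1],
    [0,-0.016,0.161,-0.22,0,0,1],
    [0,-0.014,0.201,-0.276,0,0,1],
    [0,-0.011,0.242,-0.331,0,0,1],
    [0,-0.008,0.269,-0.347,0,0,1],
    [0,-0.004,0.295,-0.347,0,0,1],
  ],
)

```text
time_s: 25.47
position: [0.5988, 0.0499, 0.1735]
tcp_rot: [[-0.875, -0.062, 0.48], [-0.123, 0.988, -0.096], [-0.468, -0.143, -0.872]]
force: [-5.6, -4.0, 0.1]
opening: 0.105
grasp_force: 30.0
```

```bash
cat > chk.py <<'E'
from close import *; from rig import read_state
s=read_state();P,Q=s["position"],s["tcp_rot"];print(s["time_s"],s["opening"],s["grasp_force"],s["force"])
b=P+Q[:,2]*ZB-H2;print("th",np.degrees(np.arctan2(b@Z,-b@Y))-12.37,"r",np.hypot(b@Z,b@Y))
for t in (4,2,0,-2): print(row(*pose(t),P,Q))
E
python3 chk.py
```

```text
25.4667 0.1050663373483603 30.001730918884277 [-5.579 -3.999  0.116]
th 4.1467714774263715 r 0.23409811541671974
[ 0.002  0.002  0.002  0.002 -0.002  0.006]
[ 0.002 -0.001  0.029  0.002 -0.002  0.006]
[ 0.002 -0.003  0.056  0.002 -0.002  0.006]
[ 0.001 -0.004  0.084  0.002 -0.002  0.006]
```

Now I'll press it down until it contacts the frame.

Call:
step_arm(
  steps=[
    [0,-0.003,0.015,0,0,0,1],
    [0,-0.003,0.03,0,0,0,1],
    [0,-0.004,0.04,0,0,0,1],
    [0,-0.004,0.05,0,0,0,1],
    [0,-0.004,0.05,0,0,0,1],
  ],
)

```text
time_s: 25.88
position: [0.6061, 0.0472, 0.1607]
tcp_rot: [[-0.875, -0.064, 0.479], [-0.125, 0.987, -0.098], [-0.467, -0.145, -0.872]]
force: [-3.0, -8.2, -3.9]
opening: 0.104
grasp_force: 30.0
```

Call:
step_arm(
  steps=[
    [0,0,0.01,0,0,0,1],
    [0,0,0.01,0,0,0,1],
    [0,0,0.01,0,0,0,1],
  ],
)

```text
time_s: 26.13
position: [0.6066, 0.0472, 0.1602]
tcp_rot: [[-0.875, -0.064, 0.48], [-0.126, 0.987, -0.098], [-0.468, -0.146, -0.872]]
force: [-14.3, -8.1, 12.7]
opening: 0.099
grasp_force: 30.0
```

```bash
python3 chk.py
```

```text
26.1333 0.09875142777515176 29.976686239242554 [-14.346  -8.117  12.698]
th 0.3011379459627417 r 0.23381797066545526
[ 0.002  0.006 -0.05   0.    -0.001  0.01 ]
[ 0.002  0.003 -0.023  0.    -0.001  0.01 ]
[ 0.002  0.001  0.004  0.    -0.001  0.01 ]
[ 0.002  0.     0.031  0.    -0.001  0.01 ]
```

Call:
step_arm(
  steps=[
    [0,0,0.005,0,0,0,1],
    [0,0,0.005,0,0,0,1],
    [0,0.003,0.002,0,0,0,0],
    [0,0.003,0.002,0,0,0,0],
    [0,0.003,0.002,0,0,0,0],
    [0,0.003,0.002,0,0,0,0],
    [0,0.003,0.002,0,0,0,0],
    [0,0.003,0.002,0,0,0,0],
  ],
)

```text
time_s: 26.8
position: [0.6118, 0.0494, 0.1597]
tcp_rot: [[-0.87, -0.064, 0.488], [-0.126, 0.988, -0.095], [-0.476, -0.144, -0.867]]
force: [0.1, 0.1, 0.3]
opening: 0.451
grasp_force: 0.0
```

Call:
step_arm(
  steps=[
    [0,0,-0.04,0,0,0,0],
    [0,0,-0.1,0,0,0,0],
    [0,0,-0.2,0,0,0,0],
    [0,0,-0.3,0,0,0,0],
    [0,0,-0.4,0,0,0,0],
    [0,0,-0.5,0,0,0,0],
    [0,0,-0.5,0,0,0,0],
  ],
)

```text
time_s: 27.38
position: [0.5378, 0.0642, 0.2955]
tcp_rot: [[-0.866, -0.064, 0.496], [-0.127, 0.987, -0.094], [-0.484, -0.144, -0.863]]
force: [0.3, 0.5, 0.2]
opening: 0.5
grasp_force: 0.0
```

```bash
python3 look.py
python3 - <<'E'
from close import *; from rig import *
d=capture("scene");np.savez('scene5.npz',**d)
a=np.load('scene4.npz')['image'].astype(int);b=d['image'].astype(int);c=np.load('scene0.npz')['image'].astype(int)
print("rest diff",np.abs(a-b)[170:215,140:205].mean())
# handle prediction: closed, camera frame
for th in (0,3,6): print(th,proj(d,[hd(th)+X*.05,hd(th)-X*.05]).tolist())
g=b.sum(2)//3
for r in range(200,240,2): print(r,' '.join('%3d'%v for v in g[r,270:374:3]))
E
```

```text
27.3833 [0.538 0.064 0.296] [ -2.726  10.077 110.315  -8.152  29.785 -92.595] [0.345 0.519 0.241] 0.49954638826600284
[[-0.866 -0.064  0.496]
 [-0.127  0.987 -0.094]
 [-0.484 -0.144 -0.863]]
rest diff 11.693219373219373
0 [[288.3599910095219, 217.92391027625666], [279.37692627442294, 211.82412407360886]]
3 [[288.84706826474866, 213.88468802674714], [279.81816464738483, 208.05011748355577]]
6 [[289.5402131997086, 209.85364715909566], [280.45270175802915, 204.28545256307456]]
200 128 125 124 122 124 127 127 128 127 128 129 129 125 125 126 124 121 122 120 118 111  74  70 103  81 103 117 118 118 120 121 122 124 125 126
202 124 127 126 127 127 125 126 126 124 122 121 119 119 117 119 120 118 119 118 119 119 116  64 104 107 118 121 129 128 129 129 128 128 128 126
204  94 118 121 121 120 121 119 119 120 119 119 120 119 120 120 119 122 121 120 122 122 124  70 104 115 130 129 128 127 128 129 129 128 129 129
206  73 106 118 118 121 121 120 120 121 120 121 122 120 121 120 121 121 121 124 127 130 131  71 105 116 131 130 129 132 131 130 132 131 133 131
208  65 105 114 119 120 120 119 120 120 120 1
[... 1558 characters left out ...]
  82  88  90 118  95  88  93  91  90  88  90  90  88  89  84  85  86  97  93 105  96  98 100  87 113 108 113 112 111 109 123
232 100  52  51  55  60  92  92 105 101  99  95  94  89  88  89  90  87  89  98  96 100 103  90 100  91 106 107 109 108 107 106 106 100 100 117
234  78  55  53  51  55  72  96  97  98 100  97  96  95  93  98  94 110  98  94  93  87 107 105 107 106 104 103 101 100  99  99  98  98 101 113
236  82  53  55  52  51  50  79  95  97  99  99 109 106 113 105  93 110  94 116 109 111 108 108 106 104 101 102 102  99 100 102 105 103 104 114
238  81  53  53  51  53  51  53  87 103 120 113 109 103  96 116 108 115 112 109 108 107 106 104 101 103 101 103 105 106 105 101 101 100  98 107
```

Run:
```python
from h import *
a=np.load('scene4.npz')['image'].astype(int).sum(2)//3;b=np.load('scene5.npz')['image'].astype(int).sum(2)//3
for r in (188,190,192,194,196,198): print(r,a[r,144:206:2].tolist(),'\n   ',b[r,144:206:2].tolist())
```

```text
188 [120, 122, 120, 121, 118, 119, 118, 119, 118, 117, 116, 117, 127, 129, 129, 127, 98, 74, 71, 71, 45, 36, 28, 21, 132, 160, 107, 112, 131, 130, 131] 
    [119, 118, 117, 116, 117, 116, 115, 115, 115, 116, 113, 113, 123, 127, 125, 124, 97, 71, 69, 71, 45, 37, 28, 22, 127, 159, 99, 65, 90, 128, 129]
190 [111, 110, 110, 109, 110, 111, 103, 106, 107, 74, 110, 113, 111, 115, 89, 54, 33, 19, 18, 22, 18, 24, 24, 22, 91, 150, 116, 74, 128, 133, 132] 
    [107, 106, 107, 107, 106, 107, 102, 104, 103, 73, 108, 111, 110, 112, 88, 53, 33, 19, 19, 20, 18, 18, 25, 24, 90, 148, 110, 41, 79, 112, 119]
192 [108, 109, 108, 108, 108, 109, 77, 65, 94, 51, 63, 56, 35, 18, 15, 15, 24, 25, 28, 25, 25, 20, 22, 14, 54, 120, 110, 54, 88, 128, 127] 
    [103, 106, 106, 105, 106, 107, 76, 63, 94, 53, 60, 54, 33, 19, 17, 17, 22, 23, 27, 25, 24, 20, 18, 13, 55, 117, 106, 34, 51, 77, 77]
194 [110, 111, 117, 133, 137, 145, 96, 19, 19, 17, 20, 22, 28, 26, 27, 26, 21, 19, 14, 15, 12, 15, 15, 11, 33, 83, 78, 51, 57, 108, 129] 
    [109, 107, 112, 131, 135, 140, 94, 16, 17, 17, 19, 22, 23, 24, 25, 24, 23, 16, 14, 14, 6, 12, 14, 13, 33, 79, 77, 34, 30, 67, 81]
196 [107, 108, 114, 151, 153, 154, 135, 20, 26, 27, 20, 21, 18, 14, 15, 12, 7, 13, 13, 16, 23, 44, 45, 37, 45, 51, 48, 43, 47, 71, 129] 
    [105, 106, 115, 150, 150, 151, 133, 20, 25, 23, 19, 21, 15, 15, 10, 13, 11, 8, 8, 14, 21, 41, 46, 37, 42, 37, 30, 23, 26, 44, 77]
198 [117, 126, 124, 139, 147, 145, 135, 27, 13, 9, 11, 12, 15, 18, 12, 27, 32, 35, 47, 49, 47, 27, 41, 45, 43, 50, 45, 59, 85, 98, 126] 
    [114, 121, 127, 144, 141, 141, 133, 22, 16, 13, 16, 13, 14, 16, 15, 23, 27, 36, 39, 46, 46, 25, 38, 49, 38, 44, 32, 39, 52, 56, 71]
```

The torch hasn't moved; the image difference is only a shadow. The door is shut and the arm is clear.

```bash
python3 -c "
from rig import *
print(hand_in())"
```

```text
the job is handed in; nothing more can be done
None
```

The torch lies released in both notches of the rest with its lens towards the microscope, the cabinet door is shut, and I handed the job in at about 27 s; no verdict came back, and I did not check the bystanders separately.

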